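# Stand the knocked-over tin up against the wheel machine

## Task

The closed blue-and-white tin has been knocked over beside the polishing machine. Slide it until its base is braced against the machine's flat side panel, then push its lid end up and over towards the panel until the tin stands upright on the bench, close against the panel. Do it gently: keep its base on the bench, hold the tin back as it passes its balance so that it settles instead of slamming down, and leave everything else on the bench where it is.

Things in the scene. Friction and masses are not known exactly. Their poses are not given: they have to be found in the camera images.
- tin: Closed round tin, blue with a white band and orange stripe, steel rims; 150 mm long, 106 mm across (too wide to grasp), 0.4 to 0.85 kg, balanced at mid-length. Lies on its side, base up to 60 mm from the machine's side panel and not quite square to it, lid away; rolls and slides easily. Origin: centre of the base. x: the tin's axis from base to lid, level now, straight up when it stands.
- tin_lid (a point): Centre of the lid end, in the rim plane, 150 mm from the base. The lid's flat disc, 86 mm across, is sunk 8 mm inside a rigid rim (inner radius 43, outer 52 mm) that a fingertip set inside can push against. Propped on the panel, the tin balances at about 55 degrees of tip-up, mostly leans there by itself from 55 to 65, then falls upright unless the side of the lid away from the panel is held down.
- machine: Fixed polishing machine, dark wheel on top. The wall to use is the flat off-white side panel facing the tin: upright, rigid, 380 mm long, 135 mm high, black strip on top. Origin: bottom edge of its outer face, midway. x: level, from the face into the machine; y: along it towards the robot; z up. As the tin tips up, its base edge slides down the panel; pushed hard (over 7 N) it can bind there.
- tang: Polisher's tang (steel plate on two red legs, black clamp head), about 200 mm long and 92 mm high, standing on a dark octagonal steel plate 14 mm thick and 220 mm across. Bystander: leave alone. Origin at foot height under its middle.
- spirit_bottle: Standing small white bottle with red cap, 56 mm across, 85 mm high. Bystander. Origin: centre of its underside.
- paste_jar: Standing amber jar with black lid, 68 mm across, 65 mm high. Bystander. Origin: centre of its underside.
- dop_box: Open clear box of small brass and steel dops, 100 x 140 x 35 mm. Bystander. Origin: centre of its underside.
- white_pot: Small open white pot, 64 mm across, 30 mm high. Bystander. Origin: centre of its underside.
- loupe: Black eye loupe, 48 mm across, 34 mm high. Bystander. Origin: centre of its underside.
- brush: Flat brush with a wooden handle lying on the bench, about 180 mm long. Bystander. Origin: under its middle.
Things that resemble listed ones, but are neither listed nor needed, are in the scene too. Leave any pink or purple look-alike of the tin alone.

How it is judged:
By the outcome, as a careful person would: the job done as asked, in the order asked, and still so for the second after the job is handed in, with the robot touching nothing.
It also fails if it takes over 67 s, if anything falls off the work surface, if the arm or the gripper's body presses on something with over 40 N, if the wrist force passes 120 N, or if a joint passes its speed limit or range.

## Robot

A 7-joint arm with a two-finger parallel gripper is mounted at the origin on the work surface. World frame = base frame: x ahead of the robot, y to its left, z up, the work surface at z = 0. Lengths are in m, angles in rad, forces in N, time in s.
With the tool pointing down it reaches from about 0.4 to 0.85 m from the base axis. Payload 10.4 kg.
Tool frame: the origin (TCP) lies between the finger pads; the fingertips stand tips_ahead ahead of it and the grasp point (between the pads) lies 11 mm behind it (tips_ahead is the distance from the TCP to the fingertips, in m); z points along the fingers, x is the direction in which the jaws open and shut, and the axes are right-handed (so a half turn about z gives the same grasp; the last joint's range is limited). The gripper opens to 87 mm and grips with 3 to 60 N. Pads are 19 mm wide; open, the fingers measure 117 mm over their backs; the gripper's body (75 mm by 190 mm) begins 51 mm behind the grasp point.
Start: joints at [1.117, 0.332, -0.065, 1.46, 0.022, 1.35, -0.088], TCP at [0.261, -0.568, 0.231] pointing down, gripper open.
Joint ranges: [-2.6, 2.6], [-0.5, 2.12], [-1.47, 1.34], [0.16, 2.42], [-1.27, 4.41], [0.06, 2.06], [-2.6, 2.6]. Speed limits (rad/s): [2.22, 2.22, 2.79, 2.79, 3.14, 3.14, 3.14].

## Interface

Orientations are given as a unit quaternion [x, y, z, w].
In Python, from bench import read_state, camera, close_job, tips_ahead gives the robot as it stands.
- The arm moves only by the tool arm_command, never from a script. Its argument "commands" is a list that holds one entry, the list of rows, each a list of 7 numbers: the turn, a rotation vector about the tool's x, y, z in rad, then the shift along the tool's x, y, z in m, then the opening in per cent of the stroke, from 0 (shut) to 100 (fully open). In form: [[[rx, ry, rz, x, y, z, claw], ...]]. A call has 1 to 20 rows; each row shifts and turns the commanded pose from where the row before left it, along the tool's axes as they then stand; what a row does not reach is not made up. A row lasts 1/8 s, in which the tool goes at most 62.5 mm and 10.7 degrees, less where a joint would pass 70% of its speed; a pose out of reach is approached as far as the arm can. A call with a gripper value outside its range is refused whole. The fingers move at their own pace and stop on an object; "newtons" is the grip in N (left out, the last holds). Time passes only in rows, so rows that do not move let the fingers close. It gives the time, the measured TCP pose, the force and the opening at its end, in the units of the state.
- read_state(): the state, without advancing time (a new reading comes with each control period).
- camera(name): name is "scene" or "top" or "wrist"; returns a dict with "frame" (480x640x3 uint8, red, green, blue), "vfov" (degrees; the focal length in pixels is half the picture's height over the tangent of half this angle, whatever the lens; pixels are square), "cx", "cy" (the principal point, pixels), "R" (3x3) and "t" (3): a world point X has camera coordinates R X + t. Camera axes: x right, y down, z forward; pixel columns grow to the right and rows downward; lengths in m; the calibration is good to about 2 mm. A picture is of the moment at which its call begins. There is no depth.
- close_job(): hands the job in, once; it reports no verdict.
The state is a dict: "time": time; "joint_positions": joint angles; "joint_vel": joint speeds; "joint_torque": joint torques, N m; "ee_pos": TCP position; "eef_rot": TCP orientation; "ft_force": force on the tool from outside, world axes, zero at the start; "torque": the same for the moment, N m; "width": finger opening in m.
Only numpy, scipy, OpenCV 4.12 (cv2) and the standard library are available. Lean on these libraries where they do the work, as an engineer would, in place of code of your own. Each camera call takes 0.05 s, during which the arm holds its last target.

## Working session

There is one attempt and no reset: what is moved stays moved. The work goes in short steps, Python scripts to look and compute and a tool call to move; the robot and the scene stay as the last step left them, time stands still between calls to the robot, and variables do not carry over. Pictures are saved under pics/ and viewed, and the job is handed in when it is done.

Besides the shell and the picture viewer there is one more tool, called as name([rows], argument=value, ...), one row to a line, values as JSON. arm_command: Moves the arm, as the interface text tells. Its arguments: {"type":"object","properties":{"commands":{"type":"array"},"newtons":{"type":"number"}},"required":["commands"]}

```bash
ls; mkdir -p pics
cat > h.py <<'E'
import numpy as np,cv2
from bench import read_state,camera,tips_ahead
def snap(n,fn):
    c=camera(n); cv2.imwrite('pics/'+fn,c['frame'][:,:,::-1]); np.save('pics/'+fn[:-4]+'.npy',c,allow_pickle=True); return c
def load(fn): return np.load('pics/'+fn+'.npy',allow_pickle=True).item()
def ray(c,u,v):
    f=240/np.tan(np.radians(c['vfov'])/2); R=np.array(c['R']);t=np.array(c['t'])
    return -R.T@t, R.T@np.array([(u-c['cx'])/f,(v-c['cy'])/f,1])
def plane(c,u,v,z):
    o,d=ray(c,u,v); return o+d*(z-o[2])/d[2]
def proj(c,X):
    f=240/np.tan(np.radians(c['vfov'])/2); p=np.array(c['R'])@np.array(X)+np.array(c['t'])
    return f*p[0]/p[2]+c['cx'], f*p[1]/p[2]+c['cy']
E
python3 - <<'E'
from h import *
print(tips_ahead); print(read_state())
for n in ['scene','top','wrist']:
    c=snap(n,n+'0.png'); print(n,c['vfov'],c['cx'],c['cy'],np.round(ray(c,320,240),3).tolist())
E
```

```text
pics
0.008
{'time': 0.0, 'joint_positions': array([ 1.11741966,  0.33287848, -0.06465499,  1.4609489 ,  0.02159114,
        1.34988819, -0.08851445]), 'joint_vel': array([ 0.00026104,  0.0004344 ,  0.00045262, -0.00023331,  0.00148201,
       -0.00013315, -0.00054996]), 'joint_torque': array([-7.08991411e-04, -6.23266983e+01,  2.39225262e-02, -3.89906788e+01,
       -6.14412641e-02,  3.96984885e-02,  1.05623174e-04]), 'ee_pos': array([ 0.26080169, -0.56757173,  0.22974607]), 'eef_rot': array([ 8.41885258e-01, -5.39656096e-01, -6.19858910e-04, -3.54496215e-04]), 'ft_force': array([ 0.29259233,  1.0307123 , -1.52135813]), 'torque': array([ 0.01725005, -0.02311434,  0.00659123]), 'width': 0.08693541739328434}
scene 47.58001571587687 320.7150630350685 242.9440286747421 [[1.097, -0.061, 1.045], [-0.506, -0.042, -0.862]]
top 46.656540927416486 322.1805300688993 246.55509677571578 [[0.448, -0.122, 1.335], [0.075, -0.0, -0.997]]
wrist 63.992887027928695 319.6225079238001 239.23827194771704 [[0.333, -0.534, 0.385], [-0.262, -0.119, -0.958]]
```

View pics/scene0.png

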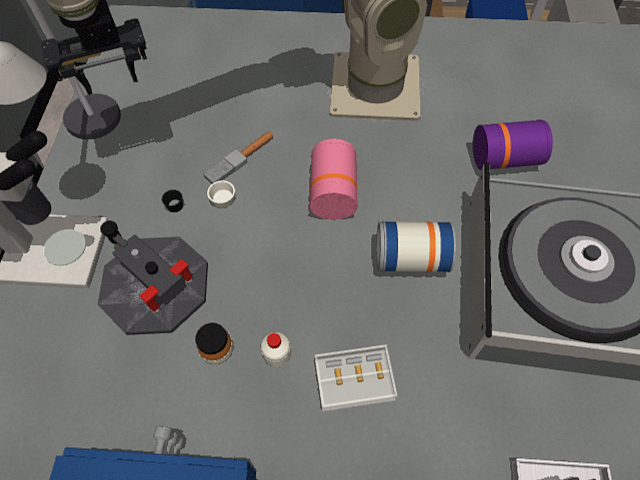

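View pics/top0.png

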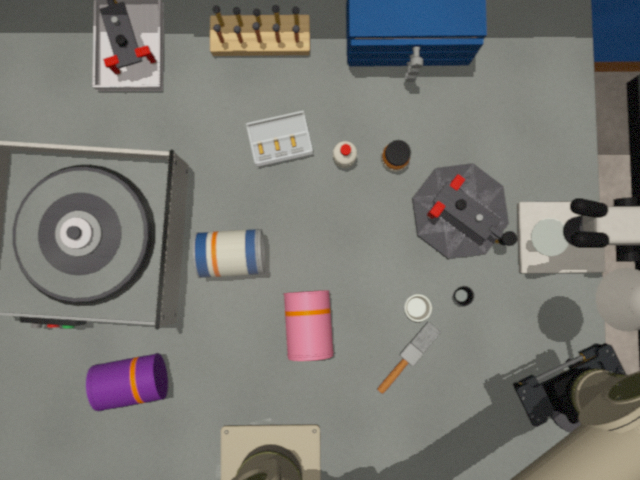

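View pics/wrist0.png

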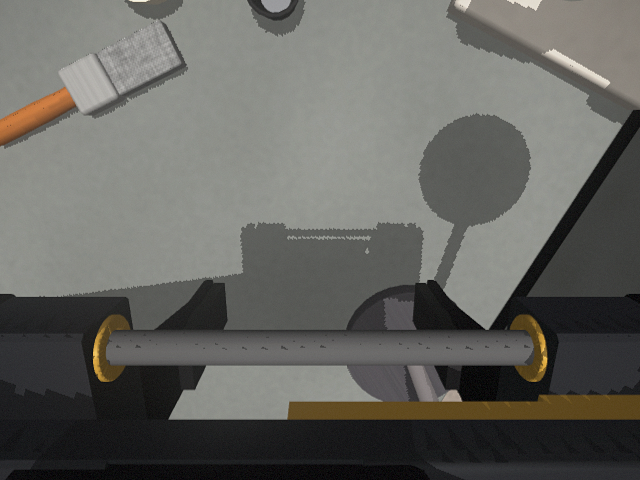

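Run:
```python
from h import *
a=load('scene0')['frame'][170:370,360:560,::-1]; b=load('top0')['frame'][130:340,130:280,::-1]
a=cv2.resize(a,None,fx=2.2,fy=2.8*.9); b=cv2.resize(b,None,fx=2.4,fy=2.4)
h=max(a.shape[0],b.shape[0]); I=np.zeros((h,a.shape[1]+b.shape[1],3),np.uint8); I[:a.shape[0],:a.shape[1]]=a; I[:b.shape[0],a.shape[1]:]=b
print(I.shape,a.shape); cv2.imwrite('pics/crop1.png',I)
```

```text
(504, 800, 3) (504, 440, 3)
```

View pics/crop1.png

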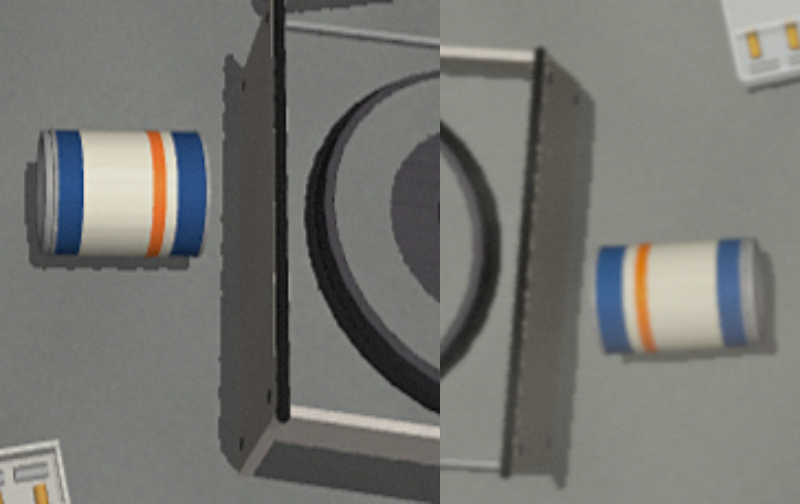

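Run:
```python
from h import *
s=load('scene0');t=load('top0')
T=lambda x,y:((x-440)/2.4+130,y/2.4+130)
S=lambda x,y:(x/2.2+360,y/2.52+170)
print('strip outer top z.135',plane(t,*T(546,47),.135),plane(t,*T(511,475),.135))
print('bottom top view z0',plane(t,*T(592,95),0),plane(t,*T(562,485),0))
print('strip scene .135',plane(s,*S(272,5),.135),plane(s,*S(275,415),.135))
print('bottom scene',plane(s,*S(240,472),0), plane(s,*S(222,440),0))
# tin outline, masks
for n,c,roi in (('s',s,(200,290,370,460)),('t',t,(215,290,185,275))):
    f=c['frame'];h=cv2.cvtColor(f,cv2.COLOR_RGB2HSV)
    y0,y1,x0,x1=roi
    blue=(abs(h[...,0].astype(int)-108)<12)&(h[...,1]>120)
    cream=(h[...,0]<40)&(h[...,2]>170)&(f[...,0]>170)
    org=(h[...,0]<18)&(h[...,1]>130)
    for nm,m in (('blue',blue),('org',org),('cream',cream)):
        mm=np.zeros(m.shape,np.uint8);mm[y0:y1,x0:x1]=m[y0:y1,x0:x1]
        k,l,st,ce=cv2.connectedComponentsWithStats(mm)
        for i in range(1,k):
            if st[i,4]>60: 
                ys,xs=np.where(l==i); b=cv2.boxPoints(cv2.minAreaRect(np.c_[xs,ys].astype(np.float32)))
                print(n,nm,st[i],b.round(1).tolist())
```

```text
strip outer top z.135 [0.7405648  0.19400803 0.135     ] [0.35424301 0.2227524  0.135     ]
bottom top view z0 [0.72382932 0.18282107 0.        ] [0.33325224 0.21093973 0.        ]
strip scene .135 [0.37679551 0.22421176 0.135     ] [0.73681809 0.19724293 0.135     ]
bottom scene [0.73285404 0.20037972 0.        ] [0.70758744 0.18589647 0.        ]
s blue [385 222  13  49 521] [[385.0, 270.0], [386.0, 221.8000030517578], [397.70001220703125, 222.10000610351562], [396.70001220703125, 270.20001220703125]]
s blue [438 223  16  49 585] [[438.0, 271.0], [438.0, 223.0], [453.0, 223.0], [453.0, 271.0]]
s org [426 222  10  50 280] [[426.0, 271.0], [427.0, 221.89999389648438], [435.6000061035156, 222.10000610351562], [434.6000061035156, 271.20001220703125]]
s cream [ 397  223   43   43 1686] [[397.0, 223.0], [439.0, 223.0], [439.0, 265.0], [397.0, 265.0]]
t blue [246 231   8  22 126] [[246.0, 231.0], [253.0, 231.0], [253.0, 252.0], [246.0, 252.0]]
t blue [196 233  10  35 278] [[196.0, 233.0], [205.0, 233.0], [205.0, 267.0], [196.0, 267.0]]
t org [211 232   8  44 186] [[210.10000610351562, 232.10000610351562], [216.0, 231.89999389648438], [218.10000610351562, 275.0], [212.1999969482422, 275.29998779296875]]
t cream [ 207  232   39   41 1440] [[205.89999389648438, 233.10000610351562], [243.8000030517578, 231.5], [245.5, 270.79998779296875], [207.60000610351562, 272.3999938964844]]
```

Run:
```python
from h import *
s=load('scene0');t=load('top0')
def edges(c,cols,ymid,rng):
    g=cv2.cvtColor(c['frame'],cv2.COLOR_RGB2GRAY).astype(float); g=cv2.GaussianBlur(g,(3,3),0)
    up=[];lo=[]
    for x in cols:
        d=np.abs(np.diff(g[:,x])); a=ymid-rng; 
        u=a+np.argmax(d[a:ymid-rng+14]); l=ymid+rng-14+np.argmax(d[ymid+rng-14:ymid+rng])
        up.append((x,u+.5));lo.append((x,l+.5))
    out=[]
    for p in(up,lo):
        p=np.array(p);k=np.polyfit(p[:,0],p[:,1],1); r=np.abs(np.polyval(k,p[:,0])-p[:,1]); q=p[r<np.median(r)*2+.3]
        k=np.polyfit(q[:,0],q[:,1],1); out.append(k); print(k,r.max(),[int(v) for v in p[:,1]])
    return out
def solve(c,ks,x0,x1):
    N=[]
    for k in ks:
        o,d1=ray(c,x0,np.polyval(k,x0)); _,d2=ray(c,x1,np.polyval(k,x1)); n=np.cross(d1,d2); N.append(n/np.linalg.norm(n))
    # level axis: dir v, silhouettes; point at z=.053: center distance .053 to both planes
    v=np.cross(N[0],N[1]); v/=np.linalg.norm(v); v*=np.sign(v[1]); print('dir',v,'yaw deg',np.degrees(np.arctan2(v[0],v[1])))
    # edge direction intersect level plane average
    es=[np.cross(n,[0,0,1]) for n in N]; es=[e/np.linalg.norm(e)*np.sign(e[1]) for e in es]; print('level each',[np.degrees(np.arctan2(e[0],e[1])) for e in es])
    e=es[0]+es[1]; e/=np.linalg.norm(e)
    return o,N,e
for c,cols,ym,rg,(x0,x1) in ((s,range(400,436,2),247,32,(400,436)),(t,range(206,244,2),253,30,(206,244))):
    ks=edges(c,cols,ym,rg); o,N,e=solve(c,ks,x0,x1)
    xm=(x0+x1)/2; ym=np.mean([np.polyval(k,xm) for k in ks]); print('mid px',xm,ym,plane(c,xm,ym,.053))
# ends: base extreme px, lid
print('top base end z.1', [plane(t,195.5,250,z) for z in(.053,.1)])
print('top lid rim top end', plane(t,259.5,240,.1), plane(t,263,250,.053))
print('scene base', plane(s,454,247,.1),'lid',plane(s,379,247,.06))
for n,(u,v,z) in dict(pink1=(332,360,.053),pink0=(285,290,.053),pot=(418,308,.03),bottle=(345,155,.085),box=(280,140,.035),jar=(396,156,.065),tang=(460,210,.05)).items(): print(n,plane(t,u,v,z).round(3))
```

```text
[8.88732611e-16 2.22500000e+02] 5.001031991744043 [222, 222, 222, 222, 222, 222, 222, 222, 222, 222, 222, 222, 222, 222, 224, 220, 228, 222]
[7.22394221e-03 2.73154283e+02] 0.7894736842104635 [275, 276, 276, 276, 275, 275, 275, 276, 276, 276, 276, 276, 275, 276, 276, 276, 276, 275]
dir [-0.02800798  0.99807108  0.05540464] yaw deg -1.6074188067816426
level each [np.float64(-3.620337666341716), np.float64(-3.2108353196370327)]
mid px 418.0 249.33694530443753 [0.52415365 0.09679341 0.053     ]
[-9.47537473e-02  2.53228051e+02] 2.219298245614027 [231, 233, 233, 234, 230, 234, 232, 232, 232, 231, 231, 231, 231, 231, 231, 230, 230, 230, 230]
[2.41369222e-03 2.79559977e+02] 4.531578947368473 [277, 280, 274, 280, 280, 280, 280, 274, 280, 280, 280, 280, 280, 280, 274, 274, 279, 279, 279]
dir [ 0.01161286  0.72625374 -0.68732863] yaw deg 0.9160863581807424
level each [np.float64(-4.849208791546192), np.float64(0.74772652600499)]
mid px 225.0 256.0057577937937 [0.51075415 0.09696724 0.053     ]
top base end z.1 [array([0.52533281, 0.16496667, 0.053     ]), array([0.52251558, 0.15445058, 0.1       ])]
top lid rim top end [0.54331929 0.01223832 0.1       ] [0.52370616 0.00935265 0.053     ]
scene base [0.54135178 0.16098112 0.1       ] lid [0.5277443  0.01491614 0.06      ]
pink1 [ 0.271 -0.147  0.053]
pink0 [ 0.431 -0.041  0.053]
pot [ 0.386 -0.35   0.03 ]
bottle [ 0.736 -0.181  0.085]
box [ 0.785 -0.03   0.035]
jar [ 0.738 -0.3    0.065]
tang [ 0.612 -0.449  0.05 ]
```

```bash
cat >> h.py <<'E'
from scipy.spatial.transform import Rotation as Ro
def rtool(phi,yaw=np.radians(4.27),roll=0):
    # tool z = n*cos(phi) - Z*sin(phi) ; x = along panel away from robot ; phi=90deg down
    n=np.array([np.sin(yaw),np.cos(yaw),0]); x=np.array([np.cos(yaw),-np.sin(yaw),0]); Z=np.array([0,0,1.])
    z=n*np.cos(phi)-Z*np.sin(phi); y=np.cross(z,x); return Ro.from_matrix(np.c_[x,y,z])
def rows(p0,R0,wps,claw,nd=4):
    "wps: list of (pos,R,nrows)"
    out=[];p=np.array(p0,float);R=R0
    for q,Q,n in wps:
        ps=p.copy();Rs=R; w=(Rs.inv()*Q).as_rotvec()
        for i in range(n):
            tp=ps+(np.array(q)-ps)*(i+1)/n; TR=Rs*Ro.from_rotvec(w*(i+1)/n)
            d=np.round(R.inv().apply(tp-p),nd); r=np.round((R.inv()*TR).as_rotvec(),nd)
            out.append([*r.tolist(),*d.tolist(),claw]); p=p+R.apply(d); R=R*Ro.from_rotvec(r)
    return out
def show(rs):
    import json; print(json.dumps([[[float(v)+0.0 for v in r] for r in rs]]).replace(' ',''))
def st():
    s=read_state(); return s,np.array(s['ee_pos']),Ro.from_quat(s['eef_rot'])
E
python3 - <<'E'
from h import *
s,p,R=st()
show(rows(p,R,[([.5,-.15,.36],rtool(np.pi/2),10)],60,3))
Rd=rtool(np.pi/2); show(rows([.5,-.15,.36],Rd,[([.5,-.15,.30],rtool(0),12)],60,3))
E
```

```text
[[[0.0,0.0,-0.107,-0.028,-0.039,-0.013,60.0],[0.0,0.0,-0.106,-0.024,-0.042,-0.013,60.0],[0.0,0.0,-0.107,-0.019,-0.044,-0.013,60.0],[0.0,0.0,-0.106,-0.014,-0.046,-0.013,60.0],[0.0,0.0,-0.107,-0.009,-0.047,-0.013,60.0],[0.0,0.0,-0.106,-0.004,-0.048,-0.013,60.0],[-0.001,0.0,-0.107,0.001,-0.049,-0.013,60.0],[0.0,0.001,-0.106,0.006,-0.047,-0.013,60.0],[0.0,0.0,-0.107,0.011,-0.047,-0.013,60.0],[0.0,0.0,-0.106,0.016,-0.046,-0.013,60.0]]]
[[[0.131,0.0,0.0,0.0,0.0,0.005,60.0],[0.131,0.0,0.0,0.0,0.001,0.005,60.0],[0.131,0.0,0.0,0.0,0.001,0.005,60.0],[0.131,0.0,0.0,0.0,0.002,0.004,60.0],[0.13,0.0,0.0,0.0,0.002,0.005,60.0],[0.131,0.0,0.0,0.0,0.003,0.004,60.0],[0.131,0.0,0.0,0.0,0.004,0.003,60.0],[0.131,0.0,0.0,0.0,0.004,0.003,60.0],[0.131,0.0,0.0,0.0,0.004,0.003,60.0],[0.131,0.0,0.0,0.0,0.005,0.002,60.0],[0.131,0.0,0.0,0.0,0.005,0.001,60.0],[0.131,0.0,0.0,0.0,0.005,0.001,60.0]]]
```

arm_command([
  [[0,0,-0.107,-0.028,-0.039,-0.013,41],[0,0,-0.106,-0.024,-0.042,-0.013,41],[0,0,-0.107,-0.019,-0.044,-0.013,41],[0,0,-0.106,-0.014,-0.046,-0.013,41],[0,0,-0.107,-0.009,-0.047,-0.013,41],[0,0,-0.106,-0.004,-0.048,-0.013,41],[0,0,-0.107,0.001,-0.049,-0.013,41],[0,0,-0.106,0.006,-0.047,-0.013,41],[0,0,-0.107,0.011,-0.047,-0.013,41],[0,0,-0.106,0.016,-0.046,-0.013,41]],
])

```text
time: 1.4
ee_pos: [0.5008, -0.1485, 0.3609]
eef_rot: [0.999, -0.036, -0.0, 0.0]
ft_force: [0.6, -0.5, 0.3]
width: 0.0359
```

arm_command([
  [[0.131,0,0,0,0,0.005,41],[0.131,0,0,0,0.001,0.005,41],[0.131,0,0,0,0.001,0.005,41],[0.131,0,0,0,0.002,0.004,41],[0.13,0,0,0,0.002,0.005,41],[0.131,0,0,0,0.003,0.004,41]],
])

```text
time: 2.15
ee_pos: [0.5004, -0.1496, 0.3305]
eef_rot: [0.923, -0.035, 0.015, -0.384]
ft_force: [-0.3, -0.7, -0.8]
width: 0.0357
```

Run:
```python
from h import *
s,p,R=st(); print(s['time'],p,R.as_matrix().round(3).tolist(),s['joint_positions'].round(2),s['ft_force'],s['width'])
snap('scene','scene1.png')
```

```text
2.15 [ 0.50042263 -0.14962481  0.3305375 ] [[0.997, -0.053, 0.054], [-0.076, -0.703, 0.708], [0.001, -0.71, -0.705]] [ 0.93  0.36 -0.42  1.45 -0.56  1.72  0.46] [-0.32045673 -0.65193338 -0.82917419] 0.03570862580859962
```

View pics/scene1.png

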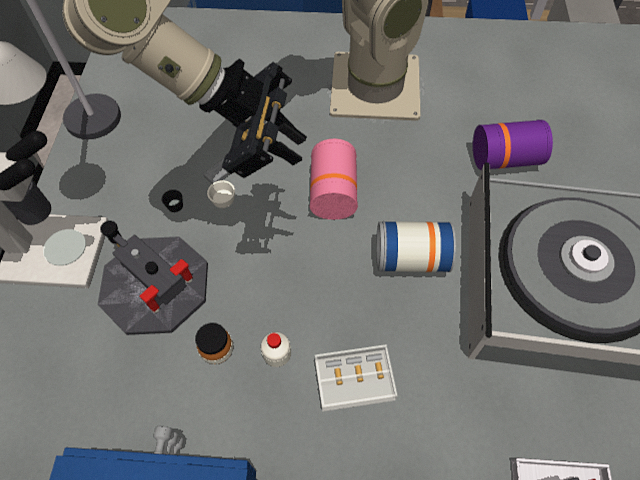

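arm_command([
  [[0.131,0,0,0,0.004,0.003,41],[0.131,0,0,0,0.004,0.003,41],[0.131,0,0,0,0.004,0.003,41],[0.131,0,0,0,0.005,0.002,41],[0.131,0,0,0,0.005,0.001,41],[0.131,0,0,0,0.005,0.001,41]],
])

```text
time: 2.95
ee_pos: [0.5004, -0.1496, 0.2998]
eef_rot: [-0.706, 0.027, -0.026, 0.707]
ft_force: [0.6, 0.4, -0.4]
width: 0.0359
```

Run:
```python
from h import *
s,p,R=st(); print(s['time'],p,R.as_matrix().round(3).tolist(),s['joint_positions'].round(2),s['ft_force'],s['width'])
snap('scene','scene2.png')
```

```text
2.95 [ 0.50043313 -0.14960879  0.29979548] [[0.997, -0.0, 0.075], [-0.075, 0.002, 0.997], [-0.0, -1.0, 0.002]] [ 1.07  0.77 -0.47  1.49 -0.94  1.91  0.63] [ 0.57895607  0.41354311 -0.37527503] 0.03587436639266535
```

View pics/scene2.png

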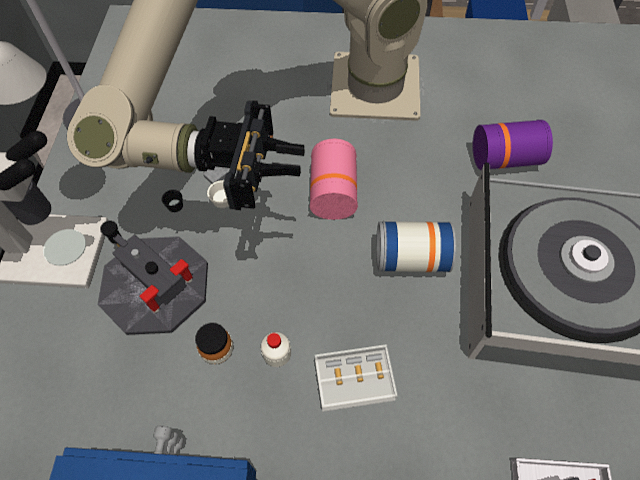

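Run:
```python
from h import *
w=snap('wrist','wrist2.png'); c=snap('top','top2.png')
s=load('scene2'); 
print('elbow z.3',plane(s,98,135,.36),plane(s,98,135,.3)); print('elb right end',plane(s,130,145,.3))
for k in ((243,210),(268,100),(300,150),(298,173)): print(k,plane(s,*k,.3))
a=s['frame'][90:220,60:330,::-1]; b=c['frame'][200:420,250:560,::-1]
a=cv2.resize(a,(540,260),interpolation=cv2.INTER_CUBIC); b=cv2.resize(b,(465,330))
I=np.zeros((590,540,3),np.uint8); I[:260]=a; I[260:,:465]=b; cv2.imwrite('pics/c2.png',I)
```

```text
elbow z.3 [ 0.51736218 -0.47366617  0.36      ] [ 0.46659342 -0.50984282  0.3       ]
elb right end [ 0.48593415 -0.44665151  0.3       ]
(243, 210) [ 0.61054145 -0.227206    0.3       ]
(268, 100) [ 0.36276063 -0.21488396  0.3       ]
(300, 150) [ 0.47868094 -0.14474603  0.3       ]
(298, 173) [ 0.52924633 -0.1437756   0.3       ]
```

View pics/c2.png

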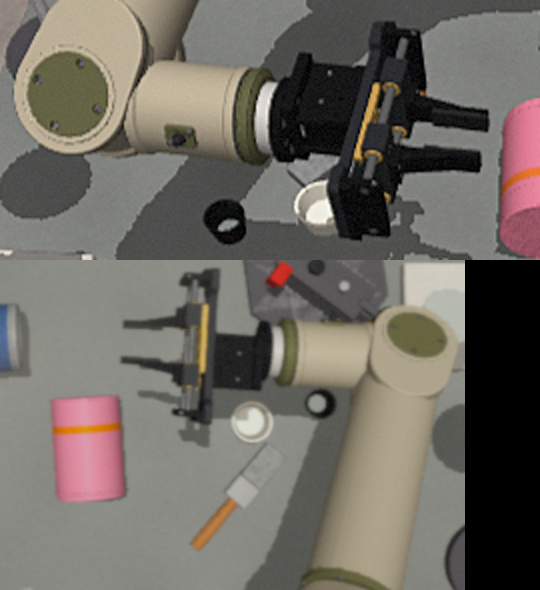

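View pics/wrist2.png

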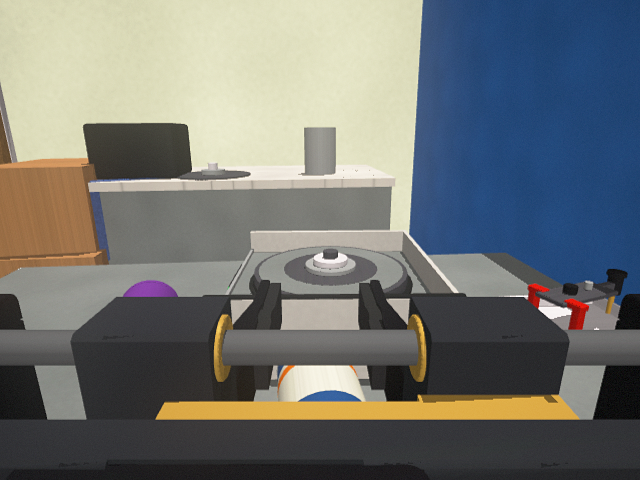

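```bash
cat >> h.py <<'E'
def rpush(yaw=np.radians(4.27)):
    n=np.array([np.sin(yaw),np.cos(yaw),0]); z=np.array([0,0,-1.]); return Ro.from_matrix(np.c_[n,np.cross(z,n),z])
E
python3 - <<'E'
from h import *
s,p,R=st()
show(rows(p,R,[([.43,.08,.30],rpush(),13),([.43,.082,.12],rpush(),5)],60,3))
E
```

```text
[[[-0.093,-0.093,-0.093,-0.007,0.0,0.017,60.0],[-0.093,-0.093,-0.093,-0.005,-0.002,0.018,60.0],[-0.094,-0.093,-0.093,-0.003,-0.005,0.017,60.0],[-0.093,-0.093,-0.094,-0.001,-0.006,0.018,60.0],[-0.093,-0.092,-0.093,0.002,-0.007,0.017,60.0],[-0.093,-0.093,-0.093,0.003,-0.009,0.015,60.0],[-0.093,-0.093,-0.093,0.006,-0.01,0.015,60.0],[-0.094,-0.093,-0.093,0.008,-0.011,0.012,60.0],[-0.093,-0.093,-0.094,0.011,-0.01,0.011,60.0],[-0.093,-0.093,-0.093,0.012,-0.011,0.009,60.0],[-0.093,-0.093,-0.093,0.014,-0.01,0.007,60.0],[-0.093,-0.093,-0.093,0.015,-0.01,0.004,60.0],[-0.094,-0.093,-0.093,0.016,-0.008,0.003,60.0],[0.0,0.0,0.0,0.0,0.0,0.036,60.0],[0.0,0.0,0.0,0.001,0.0,0.036,60.0],[0.0,0.0,0.0,0.0,0.0,0.036,60.0],[0.0,0.0,0.0,0.001,0.0,0.036,60.0],[0.0,0.0,0.0,0.0,0.0,0.036,60.0]]]
```

arm_command([
  [[-0.093,-0.093,-0.093,-0.007,0.0,0.017,60],[-0.093,-0.093,-0.093,-0.005,-0.002,0.018,60],[-0.093,-0.093,-0.093,-0.003,-0.005,0.017,60],[-0.093,-0.093,-0.093,-0.001,-0.006,0.018,60],[-0.093,-0.093,-0.093,0.002,-0.007,0.017,60],[-0.093,-0.093,-0.093,0.003,-0.009,0.015,60],[-0.093,-0.093,-0.093,0.006,-0.01,0.015,60],[-0.093,-0.093,-0.093,0.008,-0.011,0.012,60],[-0.093,-0.093,-0.093,0.011,-0.01,0.011,60],[-0.093,-0.093,-0.093,0.012,-0.011,0.009,60],[-0.093,-0.093,-0.093,0.014,-0.01,0.007,60],[-0.093,-0.093,-0.093,0.015,-0.01,0.004,60],[-0.093,-0.093,-0.093,0.016,-0.008,0.003,60],[0,0,0,0,0,0.03,60],[0,0,0,0,0,0.03,60],[0,0,0,0,0,0.03,60]],
])

```text
time: 5.1
ee_pos: [0.4311, 0.0799, 0.2124]
eef_rot: [0.733, 0.681, 0.001, 0.004]
ft_force: [0.2, -0.1, -0.1]
width: 0.0523
```

Run:
```python
from h import *
s,p,R=st(); print(s['time'],p,R.as_matrix().round(3).tolist(),s['joint_positions'].round(2),s['ft_force'],s['width'])
snap('scene','scene3.png'); show(rows(p,R,[([.44,.086,.048],rpush(),6)],60,3))
```

```text
5.1 [0.43111975 0.07994613 0.21241731] [[0.074, 0.997, 0.007], [0.997, -0.074, -0.004], [-0.004, 0.007, -1.0]] [ 0.64 -0.05 -0.89  1.91 -0.03  1.25  1.26] [ 0.23314907 -0.09183854 -0.11477294] 0.05229418203886008
[[[0.001,0.001,0.0,0.001,0.001,0.027,60.0],[0.001,0.0,0.0,0.001,0.001,0.028,60.0],[0.002,0.001,0.0,0.002,0.002,0.027,60.0],[0.001,0.0,0.001,0.001,0.001,0.028,60.0],[0.001,0.001,0.0,0.001,0.001,0.027,60.0],[0.001,0.001,0.0,0.001,0.002,0.027,60.0]]]
```

View pics/scene3.png

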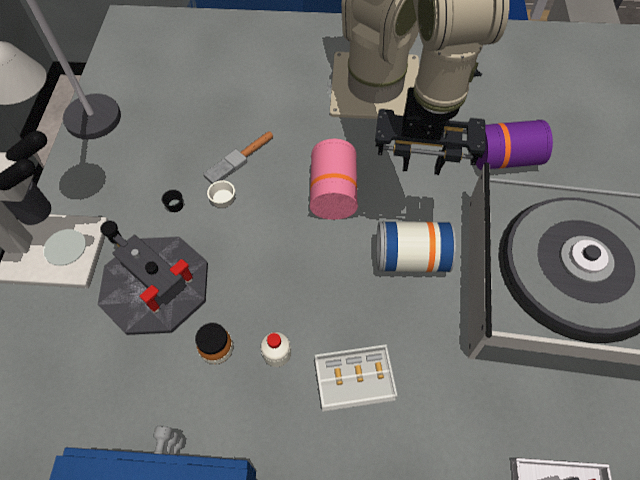

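arm_command([
  [[0,0,0,0.001,0.001,0.028,60],[0,0,0,0.001,0.001,0.028,60],[0,0,0,0.001,0.001,0.028,60],[0,0,0,0.001,0.001,0.028,60],[0,0,0,0.001,0.001,0.027,60],[0,0,0,0.001,0.002,0.026,60],[0,0,0,0,0.004,0,60],[0,0,0,0,0.004,0,60],[0,0,0,0,0.003,0,60],[0,0,0,0,0.003,0,60],[0,0,0,0,0.002,0,60],[0,0,0,0,0.002,0,60],[0,0,0,0,0.002,0,60]],
])

```text
time: 6.78
ee_pos: [0.4574, 0.0836, 0.046]
eef_rot: [0.733, 0.68, -0.0, -0.0]
ft_force: [-0.8, -0.2, 1.2]
width: 0.0519
```

Run:
```python
from h import *
s,p,R=st(); print(s['time'],p,s['ft_force'],s['width'])
c=snap('scene','scene4.png'); cv2.imwrite('pics/c4.png',cv2.resize(c['frame'][100:300,340:520,::-1],None,fx=3,fy=3))
```

```text
6.775 [0.45742115 0.0835505  0.04596871] [-0.75367166 -0.17374189  1.23686037] 0.051947257887361264
```

View pics/c4.png

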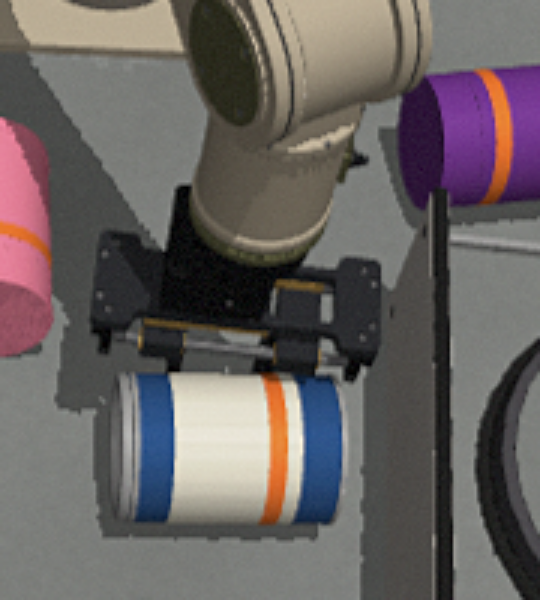

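arm_command([
  [[0,0,0,0,0.002,0,60],[0,0,0,0,0.002,0,60],[0,0,0,0,0.002,0,60],[0,0,0,0,0.002,0,60],[0,0,0,0,0.002,0,60],[0,0,0,0,0.002,0,60]],
])

```text
time: 7.58
ee_pos: [0.4695, 0.0827, 0.046]
eef_rot: [0.733, 0.68, 0.0, -0.0]
ft_force: [0.2, 0.1, -0.4]
width: 0.0521
```

Run:
```python
from h import *
s,p,R=st(); print(s['time'],p,s['ft_force'],s['width'])
c=snap('scene','scene5.png'); d=snap('top','top5.png');
a=cv2.resize(c['frame'][100:300,340:520,::-1],None,fx=2.2,fy=2.2);b=cv2.resize(d['frame'][130:330,130:300,::-1],None,fx=2.2,fy=2.2)
cv2.imwrite('pics/c5.png',np.hstack([a,b]))
```

```text
7.575 [0.46952402 0.08266854 0.04599959] [ 0.1740488   0.12222311 -0.37002031] 0.052119096776166204
```

View pics/c5.png

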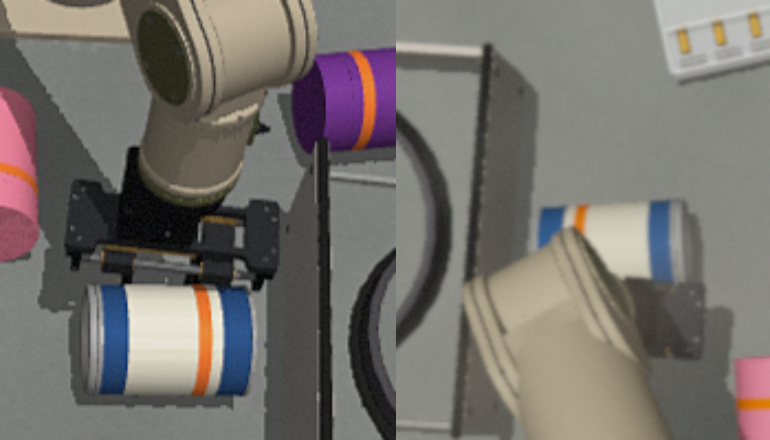

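arm_command([
  [[0,0,0,0,0.002,0,60],[0,0,0,0,0.002,0,60],[0,0,0,0,0.002,0,60],[0,0,0,0,0.002,0,60],[0,0,0,0,0.002,0,60],[0,0,0,0,0.002,0,60],[0,0,0,0,0.002,0,60],[0,0,0,0,0.002,0,60],[0,0,0,0,0.001,0,60],[0,0,0,0,0.001,0,60],[0,0,0,0,0,0,60],[0,0,0,0,0,0,60]],
])

```text
time: 9.18
ee_pos: [0.4873, 0.0813, 0.046]
eef_rot: [0.733, 0.68, 0.0, -0.0]
ft_force: [0.0, -0.1, -0.8]
width: 0.0522
```

Run:
```python
from h import *
s,p,R=st(); print(s['time'],p,s['ft_force'],s['width'])
c=snap('scene','scene6.png'); d=snap('top','top6.png');
a=cv2.resize(c['frame'][100:300,340:520,::-1],None,fx=2.2,fy=2.2);b=cv2.resize(d['frame'][130:330,130:300,::-1],None,fx=2.2,fy=2.2)
cv2.imwrite('pics/c6.png',np.hstack([a,b]))
```

```text
9.175 [0.48728321 0.08134321 0.04598251] [ 0.02149234 -0.11105982 -0.80692293] 0.052219870676861666
```

View pics/c6.png

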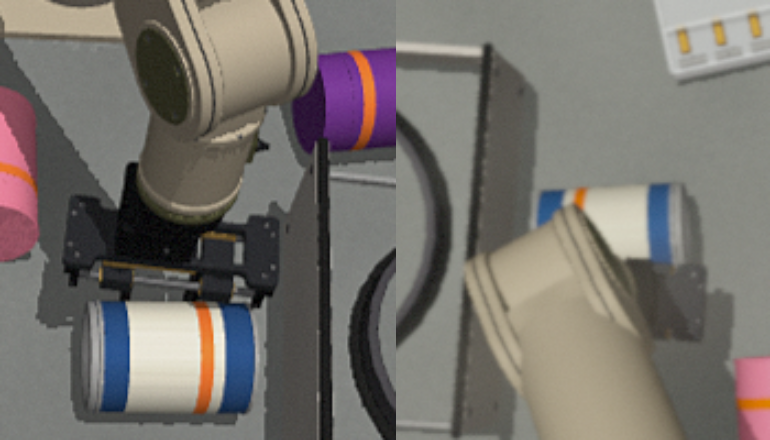

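Run:
```python
from h import *
s,p,R=st()
show(rows(p,R,[([.465,.082,.048],R,3),([.465,.06,.25],R,4),([.53,-.14,.28],rtool(np.radians(12)),12)],30,3))
```

```text
[[[0.0,0.0,0.0,0.0,-0.007,-0.001,30.0],[0.0,0.0,0.0,-0.001,-0.008,0.0,30.0],[0.0,0.0,0.0,0.0,-0.007,-0.001,30.0],[0.0,0.0,0.0,-0.005,0.0,-0.05,30.0],[0.0,0.0,0.0,-0.006,0.001,-0.051,30.0],[0.0,0.0,0.0,-0.005,0.0,-0.05,30.0],[0.0,0.0,0.0,-0.006,0.0,-0.051,30.0],[0.088,0.088,0.108,-0.016,0.007,-0.003,30.0],[0.088,0.088,0.109,-0.015,0.008,-0.004,30.0],[0.087,0.087,0.108,-0.014,0.009,-0.007,30.0],[0.088,0.088,0.109,-0.012,0.01,-0.008,30.0],[0.088,0.088,0.108,-0.01,0.01,-0.011,30.0],[0.088,0.088,0.108,-0.008,0.01,-0.012,30.0],[0.087,0.087,0.109,-0.006,0.01,-0.013,30.0],[0.088,0.088,0.108,-0.003,0.009,-0.015,30.0],[0.088,0.088,0.108,-0.001,0.008,-0.016,30.0],[0.088,0.088,0.109,0.001,0.007,-0.016,30.0],[0.087,0.087,0.108,0.003,0.005,-0.017,30.0],[0.088,0.088,0.109,0.005,0.003,-0.017,30.0]]]
```

arm_command([
  [[0,0,0,0,-0.007,0,60],[0,0,0,0,-0.008,0,60],[0,0,0,0,-0.008,0,60],[0,0,0,-0.005,0,-0.05,30],[0,0,0,-0.006,0,-0.05,30],[0,0,0,-0.005,0,-0.05,30],[0,0,0,-0.006,0,-0.05,30],[0.088,0.088,0.108,-0.016,0.007,-0.003,30],[0.088,0.088,0.108,-0.015,0.008,-0.004,30],[0.088,0.088,0.108,-0.014,0.009,-0.007,30],[0.088,0.088,0.109,-0.012,0.01,-0.008,30],[0.088,0.088,0.108,-0.01,0.01,-0.011,30],[0.088,0.088,0.108,-0.008,0.01,-0.012,30],[0.087,0.087,0.109,-0.006,0.01,-0.013,30],[0.088,0.088,0.108,-0.003,0.009,-0.015,30],[0.088,0.088,0.108,-0.001,0.008,-0.016,30],[0.088,0.088,0.109,0.001,0.007,-0.016,30],[0.087,0.087,0.108,0.003,0.005,-0.017,30],[0.088,0.088,0.108,0.005,0.003,-0.017,30]],
])

```text
time: 11.65
ee_pos: [0.5286, -0.1398, 0.2759]
eef_rot: [0.775, -0.031, 0.023, -0.631]
ft_force: [0.8, 0.6, -0.3]
width: 0.0261
```

Run:
```python
from h import *
s,p,R=st(); print(s['time'],p,s['ft_force'],s['width'],s['joint_positions'].round(2)); print((R.inv()*rtool(np.radians(12))).as_rotvec())
c=snap('scene','scene7.png'); d=snap('top','top7.png')
a=cv2.resize(c['frame'][180:340,360:520,::-1],None,fx=2.5,fy=2.5,interpolation=cv2.INTER_CUBIC);b=cv2.resize(d['frame'][180:340,130:290,::-1],None,fx=2.5,fy=2.5,interpolation=cv2.INTER_CUBIC)
cv2.imwrite('pics/c7.png',np.hstack([a,b]))
```

```text
11.65 [ 0.52857401 -0.13978324  0.27594815] [ 0.79234699  0.61821953 -0.29665387] 0.02608523782073301 [ 1.07  0.74 -0.55  1.45 -0.8   1.78  0.57]
[-0.00437552 -0.00237793 -0.00331383]
```

View pics/c7.png

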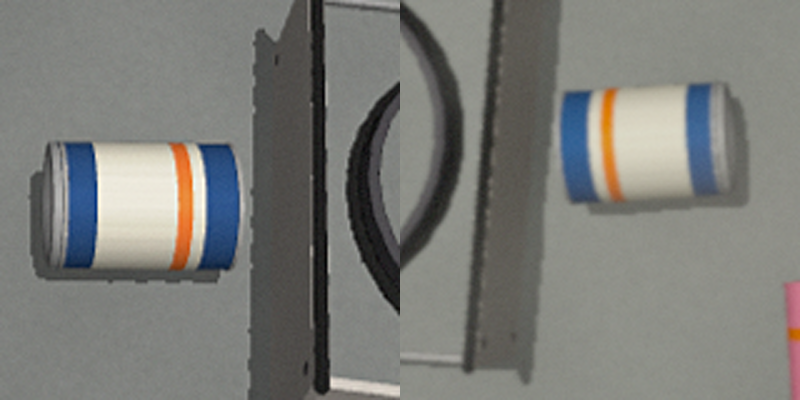

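View pics/scene7.png

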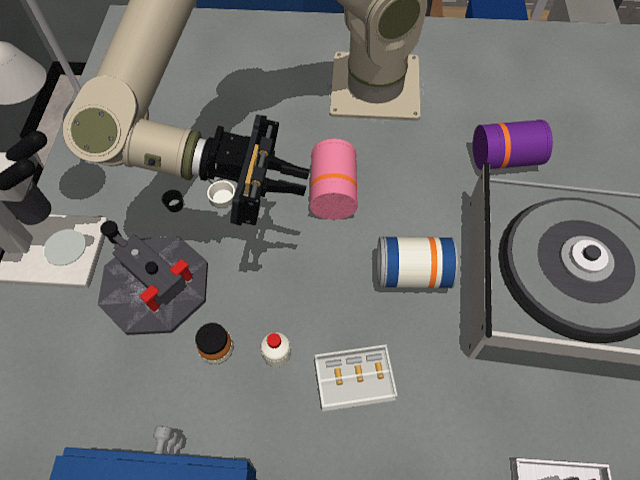

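Run:
```python
from h import *
s=load('scene7');t=load('top7')
T=lambda x,y:((x-400)/2.5+130,y/2.5+180)
S=lambda x,y:(x/2.5+360,y/2.5+180)
# axis from silhouettes: tangent planes -> center at z=.053 distance r
def axis_at(c,pu,pl):
    # at a given image column: bisecting ray ; intersect z=.053
    o,d1=ray(c,*pu);_,d2=ray(c,*pl); d=d1/np.linalg.norm(d1)+d2/np.linalg.norm(d2); return o+d*(.053-o[2])/d[2]
print('top lid',axis_at(t,T(715,84),T(715,193)),'base',axis_at(t,T(575,92),T(575,203)))
print('scene lid',axis_at(s,S(62,142),S(62,269)),'base',axis_at(s,S(230,143),S(230,269)))
print('top ends base',plane(t,*T(561,148),.06),'lid',plane(t,*T(735,138),.053),plane(t,*T(722,100),.1))
print('scene ends base',plane(s,*S(243,205),.07),'lid',plane(s,*S(45,206),.06))
```

```text
top lid [0.55763374 0.02539243 0.053     ] base [0.55064438 0.15468081 0.053     ]
scene lid [0.558995   0.02788948 0.053     ] base [0.55063651 0.16592019 0.053     ]
top ends base [0.54978576 0.1660198  0.06      ] lid [0.55794509 0.00690934 0.053     ] [0.58806801 0.01364314 0.1       ]
scene ends base [0.55849289 0.17256436 0.07      ] lid [0.5642391  0.01338395 0.06      ]
```

Run:
```python
from h import *
s,p,R=st(); Q=rtool(np.radians(12))
show(rows(p,R,[([.556,-.028,.2],Q,4),([.556,-.026,.065],Q,6)],36,3))
```

```text
[[[-0.001,-0.001,-0.002,0.005,0.012,0.032,36.0],[-0.001,-0.001,-0.001,0.005,0.012,0.032,36.0],[0.0,-0.002,-0.002,0.005,0.012,0.032,36.0],[-0.001,-0.001,-0.002,0.005,0.012,0.033,36.0],[0.0,0.0,0.0,0.0,0.022,0.005,36.0],[0.0,0.0,0.0,0.0,0.022,0.005,36.0],[0.0,0.0,0.0,0.0,0.022,0.005,36.0],[0.0,0.0,0.0,0.0,0.022,0.005,36.0],[0.0,0.0,0.0,0.0,0.022,0.005,36.0],[0.0,0.0,0.0,0.0,0.022,0.005,36.0]]]
```

arm_command([
  [[-0.001,-0.001,-0.002,0.005,0.012,0.032,36],[-0.001,-0.001,-0.001,0.005,0.012,0.032,36],[0,-0.001,-0.002,0.005,0.012,0.032,36],[-0.001,-0.001,-0.002,0.005,0.012,0.033,36],[0,0,0,0,0.022,0.005,36],[0,0,0,0,0.022,0.005,36],[0,0,0,0,0.022,0.005,36]],
])

```text
time: 12.62
ee_pos: [0.5574, -0.0247, 0.133]
eef_rot: [0.778, -0.025, 0.024, -0.628]
ft_force: [-0.4, 0.3, -0.1]
width: 0.0311
```

```bash
cat > look.py <<'E'
import sys
from h import *
i=sys.argv[1]; s,p,R=st(); print(s['time'],p.round(4),s['ft_force'].round(2),s['torque'].round(2),s['width'],s['joint_positions'].round(2))
z=R.as_matrix()[:,2]; print('phi',np.degrees(np.arcsin(-z[2])).round(2),'yaw',np.degrees(np.arctan2(z[0],z[1])).round(2),'tip',(p+.008*z).round(4))
c=snap('scene','scene%s.png'%i); d=snap('top','top%s.png'%i)
a=cv2.resize(c['frame'][150:350,330:490,::-1],None,fx=2.5,fy=2.5,interpolation=cv2.INTER_CUBIC);b=cv2.resize(d['frame'][150:350,160:320,::-1],None,fx=2.5,fy=2.5,interpolation=cv2.INTER_CUBIC)
cv2.imwrite('pics/c%s.png'%i,np.hstack([a,b]))
E
python3 look.py 8
```

```text
12.625 [ 0.5574 -0.0247  0.133 ] [-0.35  0.33 -0.07] [-1.11 -0.05 -0.02] 0.031097729068528226 [ 0.94  0.88 -0.56  1.6  -0.78  1.48  0.74]
phi 12.17 yaw 4.02 tip [ 0.5579 -0.0169  0.1313]
```

View pics/scene8.png

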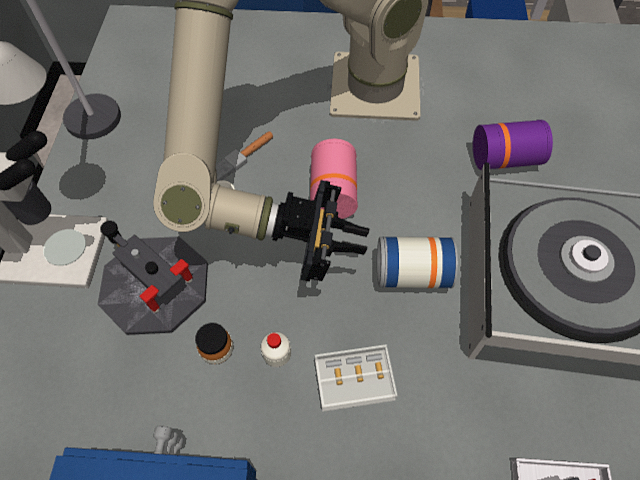

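View pics/top8.png

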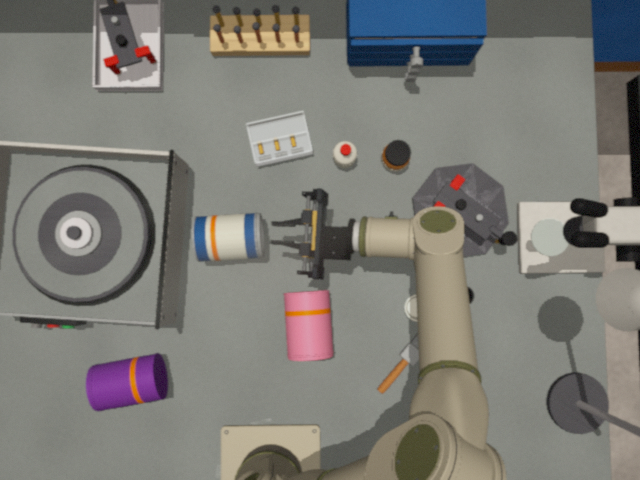

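```bash
cat >> h.py <<'E'
N=np.array([.0745,.997,0]); X=np.array([.997,-.0745,0])
def tcp(tip,phi): 
    Q=rtool(np.radians(phi)); return np.array(tip)-.008*Q.as_matrix()[:,2],Q
E
python3 - <<'E'
from h import *
t=load('top8'); print('elbow',plane(t,438,222,.27),plane(t,438,228,.2),'leg',plane(t,440,205,.05))
s,p,R=st()
a,Q=tcp([.5568,-.018,.12],25);b,_=tcp([.5575,-.010,.055],25);c,_=tcp(np.array([.5575,-.010,.055])+.04*N,25)
show(rows(p,R,[(a,Q,3),(b,Q,4),(c,Q,10)],36,3))
E
```

```text
elbow [ 0.56144772 -0.34984278  0.27      ] [ 0.55651211 -0.36451852  0.2       ] leg [ 0.62447857 -0.40250402  0.05      ]
[[[-0.075,0.001,0.002,0.0,0.003,0.0,36.0],[-0.076,0.002,0.001,0.0,0.003,0.001,36.0],[-0.075,0.001,0.002,0.0,0.002,0.0,36.0],[0.0,0.0,0.0,0.0,0.014,0.009,36.0],[0.0,0.0,0.0,0.0,0.014,0.009,36.0],[0.0,0.0,0.0,0.0,0.014,0.008,36.0],[0.0,0.0,0.0,0.0,0.014,0.009,36.0],[0.0,0.0,0.0,0.0,-0.002,0.004,36.0],[0.0,0.0,0.0,0.0,-0.001,0.003,36.0],[0.0,0.0,0.0,0.0,-0.002,0.004,36.0],[0.0,0.0,0.0,0.0,-0.002,0.004,36.0],[0.0,0.0,0.0,0.0,-0.002,0.003,36.0],[0.0,0.0,0.0,0.0,-0.001,0.004,36.0],[0.0,0.0,0.0,0.0,-0.002,0.003,36.0],[0.0,0.0,0.0,0.0,-0.002,0.004,36.0],[0.0,0.0,0.0,0.0,-0.001,0.004,36.0],[0.0,0.0,0.0,0.0,-0.002,0.003,36.0]]]
```

arm_command([
  [[-0.075,0.001,0.002,0,0.003,0,36],[-0.076,0.001,0.001,0,0.003,0.001,36],[-0.075,0.001,0.001,0,0.002,0,36],[0,0,0,0,0.014,0.009,36],[0,0,0,0,0.014,0.009,36],[0,0,0,0,0.014,0.008,36],[0,0,0,0,0.014,0.009,36],[0,0,0,0,0,0,36]],
])

```text
time: 13.72
ee_pos: [0.5573, -0.0166, 0.0594]
eef_rot: [0.843, -0.03, 0.02, -0.537]
ft_force: [-0.2, 1.0, 0.7]
width: 0.0313
```

```bash
python3 look.py 9
```

```text
13.725 [ 0.5573 -0.0166  0.0594] [-0.2   1.02  0.69] [-1.04 -0.08 -0.02] 0.03129972975173986 [ 0.87  0.84 -0.51  1.65 -0.69  1.3   0.74]
phi 24.95 yaw 4.14 tip [ 0.5578 -0.0093  0.056 ]
```

View pics/c9.png

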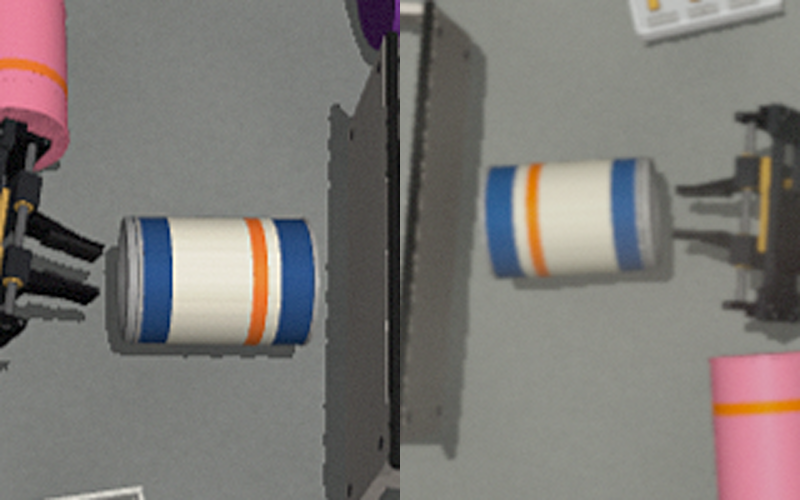

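arm_command([
  [[0,0,0,0,-0.002,0.004,36],[0,0,0,0,-0.002,0.004,36],[0,0,0,0,-0.002,0.004,36],[0,0,0,0,-0.002,0.004,36],[0,0,0,0,-0.001,0.003,36],[0,0,0,0,-0.002,0.003,36],[0,0,0,0,-0.001,0.003,36],[0,0,0,0,-0.002,0.003,36],[0,0,0,0,-0.001,0.003,36],[0,0,0,0,-0.002,0.004,36],[0,0,0,0,-0.002,0.004,36]],
])

```text
time: 15.2
ee_pos: [0.5612, 0.0263, 0.0617]
eef_rot: [0.843, -0.03, 0.021, -0.536]
ft_force: [0.0, -4.4, 1.9]
width: 0.0313
```

```bash
python3 look.py 10
```

```text
15.2 [0.5612 0.0263 0.0617] [ 0.04 -4.41  1.92] [-1.02  0.06  0.16] 0.031265545392580224 [ 0.84  0.82 -0.54  1.71 -0.72  1.23  0.73]
phi 25.06 yaw 4.23 tip [0.5617 0.0336 0.0583]
```

View pics/c10.png

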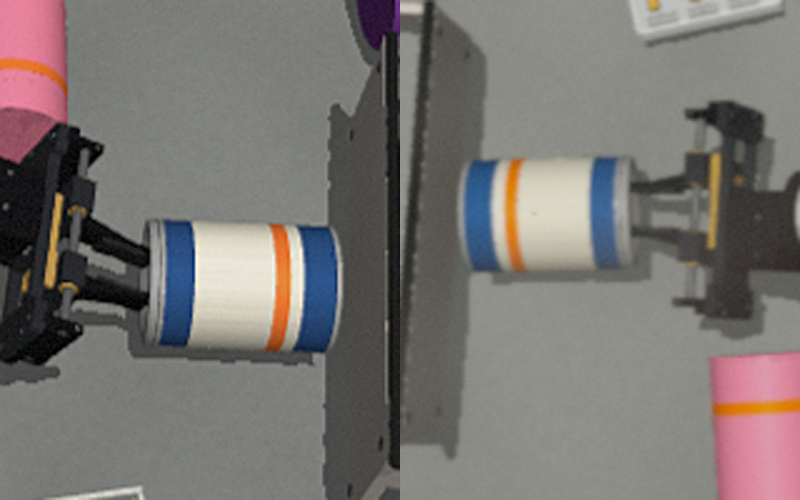

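arm_command([
  [[0,0,0,0,-0.002,0.004,36],[0,0,0,0,-0.001,0.003,36],[0,0,0,0,-0.002,0.003,36],[0,0,0,0,-0.001,0.003,36],[0,0,0,0,-0.002,0.004,36],[0,0,0,0,-0.001,0.003,36],[0,0,0,0,-0.001,0.003,36]],
])

```text
time: 16.18
ee_pos: [0.5631, 0.0512, 0.0612]
eef_rot: [0.843, -0.03, 0.021, -0.537]
ft_force: [-1.9, -7.8, 6.9]
width: 0.0312
```

```bash
python3 look.py 11
```

```text
16.175 [0.5631 0.0512 0.0612] [-1.86 -7.85  6.93] [-0.5   0.18  0.47] 0.031201681789440903 [ 0.82  0.81 -0.56  1.73 -0.74  1.19  0.73]
phi 25.03 yaw 4.23 tip [0.5636 0.0585 0.0579]
```

View pics/c11.png

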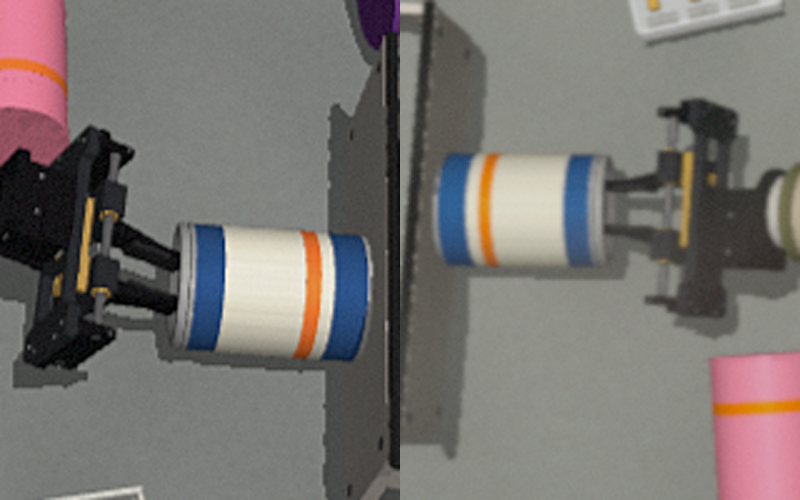

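Run:
```python
from h import *
t=load('top11');s=load('scene11')
T=lambda x,y:((x-400)/2.5+160,y/2.5+150)
S=lambda x,y:(x/2.5+330,y/2.5+150)
for z in(.053,.08,.1): print(z,'base',plane(t,*T(435,208),z).round(4),'lid',plane(t,*T(612,208),z).round(4),'panel y',.210-.0747*(plane(t,*T(435,208),z)[0]-.5475))
for z in(.053,.08,.1): print(z,'sc base',plane(s,*S(370,290),z).round(4),'lid',plane(s,*S(176,285),z).round(4))
```

```text
0.053 base [0.5647 0.2147 0.053 ] lid [0.563  0.0513 0.053 ] panel y 0.2087125339750926
0.08 base [0.5623 0.2077 0.08  ] lid [0.5606 0.0476 0.08  ] panel y 0.20889539808552565
0.1 base [0.5605 0.2024 0.1   ] lid [0.5588 0.0449 0.1   ] panel y 0.20903085298214272
0.053 sc base [0.5557 0.2186 0.053 ] lid [0.5612 0.0599 0.053 ]
0.08 sc base [0.5705 0.211  0.08  ] lid [0.5758 0.0566 0.08  ]
0.1 sc base [0.5814 0.2053 0.1   ] lid [0.5866 0.0542 0.1   ]
```

arm_command([
  [[0,0,0,0,-0.001,-0.001,36],[0,0,0,0,-0.001,0,36]],
])

```text
time: 16.52
ee_pos: [0.5627, 0.0513, 0.0628]
eef_rot: [0.843, -0.03, 0.02, -0.536]
ft_force: [-0.1, -1.3, -1.0]
width: 0.0314
```

arm_command([
  [[0,0,0,0,-0.0005,0.001,36],[0,0,0,0,-0.0005,0.001,36]],
])

```text
time: 16.77
ee_pos: [0.5631, 0.0532, 0.0631]
eef_rot: [0.843, -0.03, 0.021, -0.536]
ft_force: [-2.5, -8.1, 1.5]
width: 0.0316
```

```bash
python3 look.py 12
```

```text
16.775 [0.5631 0.0532 0.0631] [-2.54 -8.07  1.49] [-1.38  0.15  0.55] 0.031560751012842406 [ 0.81  0.81 -0.56  1.73 -0.74  1.19  0.73]
phi 25.08 yaw 4.22 tip [0.5636 0.0604 0.0597]
```

arm_command([
  [[0,0,0,0,-0.0005,0.001,36],[0,0,0,0,0,0,36]],
])

```text
time: 17.12
ee_pos: [0.5631, 0.0532, 0.063]
eef_rot: [0.843, -0.03, 0.021, -0.536]
ft_force: [-3.4, -8.2, 2.6]
width: 0.0315
```

```bash
python3 look.py 13
```

```text
17.125 [0.5631 0.0532 0.063 ] [-3.37 -8.17  2.6 ] [-1.4   0.27  0.82] 0.031477063096423265 [ 0.81  0.81 -0.56  1.73 -0.74  1.19  0.73]
phi 25.12 yaw 4.26 tip [0.5636 0.0605 0.0596]
```

View pics/c13.png

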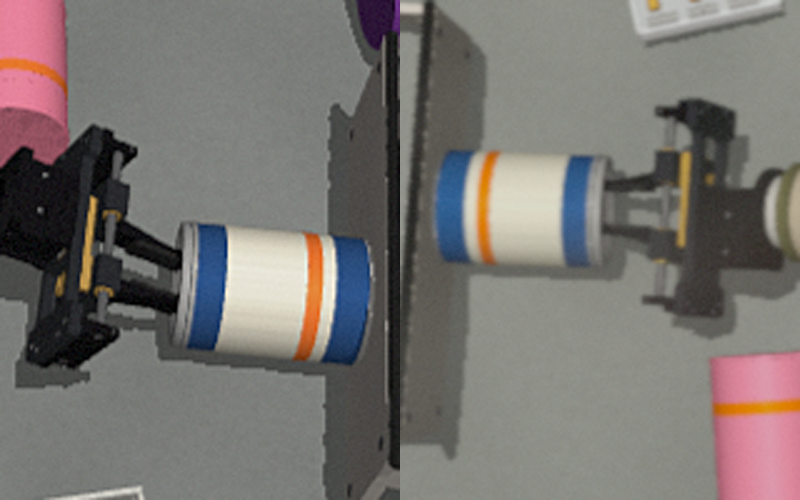

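```bash
cat >> h.py <<'E'
PN=.2483; LX=.5574
def pose(th,s,w,phi,pn=None,lx=None):
    "tcp pose with fingertip upper corner at tin coords (s,w) for tip-up th (deg), mm"
    pn=PN if pn is None else pn; lx=LX if lx is None else lx
    t=np.radians(th);f=np.radians(phi); s/=1e3;w/=1e3;r=.053
    u=s*np.cos(t)+(r-w)*np.sin(t); z=s*np.sin(t)+(r+w)*np.cos(t)
    n=pn-u-.0095*np.sin(f); zz=z-.0095*np.cos(f)
    return tcp(N*n+X*lx+np.array([0,0,zz]),phi)
def where(p,R,phi):
    z=R.as_matrix()[:,2]; y=R.as_matrix()[:,1]; c=p+.008*z-.0095*y
    return 'corner u %.1f z %.1f lat %.1f (mm)'%((PN-c@N)*1e3,c[2]*1e3,(c@X-LX)*1e3)
E
python3 - <<'E'
from h import *
s,p,R=st(); print(where(p,R,25))
W=[(*pose(0,142,13,25),0)]
a=pose(0,143.5,16,25);b=pose(0,143.5,28,25)
show(rows(p,R,[(*a,1),(*b,4)],36,4))
ths=[2,4,6,8,10]
show(rows(*b,[(*pose(t,144,30,25),2) for t in ths],36,4))
E
```

```text
corner u 142.0 z 68.2 lat 0.0 (mm)
[[[0.0021,0.0001,0.0035,-0.0003,0.0,-0.0017,36.0],[0.0,0.0,0.0,0.0,-0.0027,-0.0013,36.0],[0.0,0.0,0.0,0.0,-0.0028,-0.0013,36.0],[0.0,0.0,0.0,0.0,-0.0027,-0.0012,36.0],[0.0,0.0,0.0,0.0,-0.0027,-0.0013,36.0]]]
[[[0.0,0.0,0.0,0.0,-0.0029,-0.002,36.0],[0.0,0.0,0.0,0.0,-0.0029,-0.002,36.0],[0.0,0.0,0.0,0.0,-0.0021,-0.0013,36.0],[0.0,0.0,0.0,0.0,-0.0021,-0.0013,36.0],[0.0,0.0,0.0,0.0,-0.0021,-0.0012,36.0],[0.0,0.0,0.0,0.0,-0.002,-0.0011,36.0],[0.0,0.0,0.0,0.0,-0.0021,-0.0011,36.0],[0.0,0.0,0.0,0.0,-0.0021,-0.0011,36.0],[0.0,0.0,0.0,0.0,-0.002,-0.0009,36.0],[0.0,0.0,0.0,0.0,-0.0021,-0.001,36.0]]]
```

arm_command([
  [[0,0,0,0,-0.0015,-0.0025,36],[0,0,0,0,-0.0027,-0.0013,36],[0,0,0,0,-0.0027,-0.0013,36],[0,0,0,0,-0.0027,-0.0013,36],[0,0,0,0,-0.0027,-0.0013,36]],
])

```text
time: 17.85
ee_pos: [0.5629, 0.0529, 0.0779]
eef_rot: [0.843, -0.029, 0.021, -0.537]
ft_force: [0.5, -0.4, -1.6]
width: 0.0315
```

```bash
python3 look.py 14; python3 -c "
from h import *
s,p,R=st();print(where(p,R,0))"
```

```text
17.85 [0.5629 0.0529 0.0779] [ 0.53 -0.43 -1.6 ] [-1.4   0.05  0.02] 0.03148119776197195 [ 0.82  0.78 -0.57  1.74 -0.75  1.2   0.71]
phi 25.05 yaw 4.2 tip [0.5635 0.0601 0.0745]
corner u 142.5 z 83.2 lat -0.0 (mm)
```

View pics/c14.png

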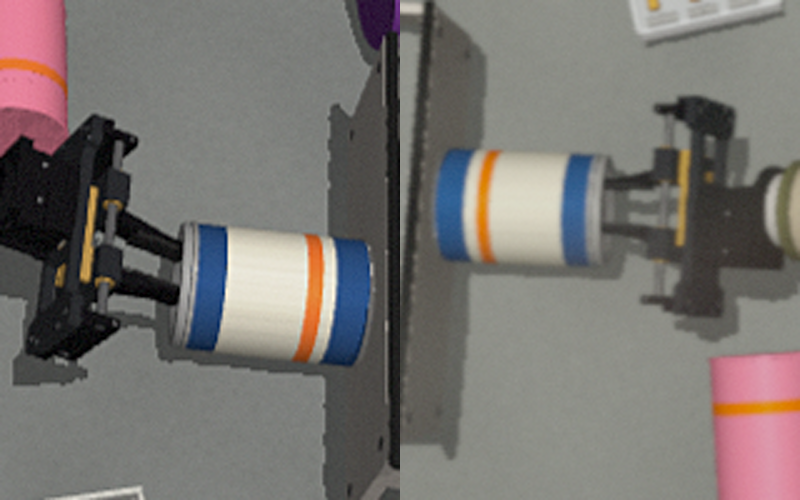

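arm_command([
  [[0,0,0,0,-0.0025,-0.0018,36],[0,0,0,0,-0.0025,-0.0018,36],[0,0,0,0,-0.0021,-0.0013,36],[0,0,0,0,-0.0021,-0.0013,36]],
])

```text
time: 18.45
ee_pos: [0.5629, 0.0511, 0.0889]
eef_rot: [0.843, -0.029, 0.021, -0.537]
ft_force: [0.3, 2.3, -2.2]
width: 0.031
```

```bash
python3 look.py 15; python3 -c "
from h import *
s,p,R=st();print(where(p,R,0))"
```

```text
18.45 [0.5629 0.0511 0.0889] [ 0.28  2.29 -2.22] [-1.52  0.06  0.02] 0.03095734431890106 [ 0.82  0.76 -0.57  1.74 -0.75  1.22  0.7 ]
phi 25.05 yaw 4.21 tip [0.5634 0.0584 0.0855]
corner u 144.2 z 94.2 lat 0.1 (mm)
```

View pics/c15.png

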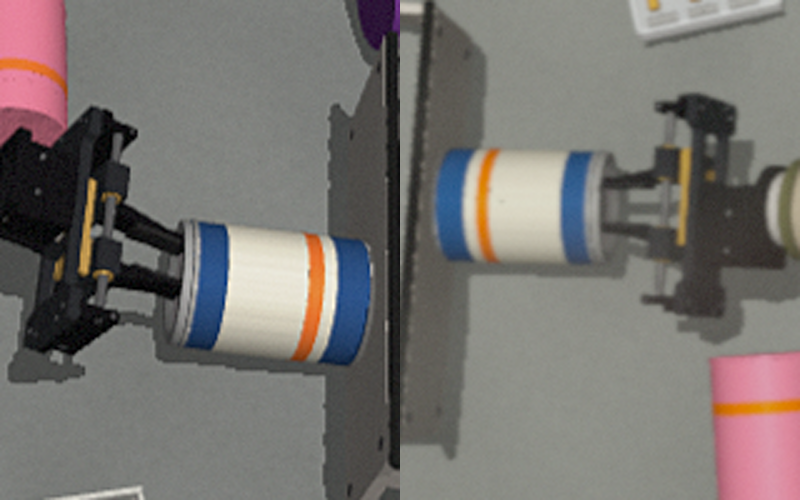

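Run:
```python
from h import *
s,p,R=st()
b=pose(3.5,142.5,33,25); print(p,b[0])
show(rows(p,R,[(*pose(t,142.5,33,25),1) for t in (5,6.5,8,9.5,11,12.5,14)],36,4))
```

```text
[0.56302716 0.05101479 0.08896436] [0.56269979 0.05177082 0.08931003]
[[[0.001,0.0006,0.0044,-0.0004,-0.0037,-0.0012,36.0],[0.0,0.0,0.0,0.0,-0.0031,-0.0016,36.0],[0.0,0.0,0.0,0.0,-0.0031,-0.0015,36.0],[0.0,0.0,0.0,0.0,-0.0031,-0.0014,36.0],[0.0,0.0,0.0,0.0,-0.003,-0.0012,36.0],[0.0,0.0,0.0,0.0,-0.003,-0.0011,36.0],[0.0,0.0,0.0,0.0,-0.003,-0.0011,36.0]]]
```

arm_command([
  [[0,0,0,0,-0.0037,-0.001,36],[0,0,0,0,-0.0031,-0.0014,36],[0,0,0,0,-0.0031,-0.0014,36],[0,0,0,0,-0.0031,-0.0014,36],[0,0,0,0,-0.003,-0.0012,36]],
])

```text
time: 19.18
ee_pos: [0.5629, 0.052, 0.1061]
eef_rot: [0.843, -0.03, 0.021, -0.536]
ft_force: [0.1, -0.3, -2.6]
width: 0.0312
```

```bash
python3 look.py 16; python3 -c "
from h import *
s,p,R=st();print(where(p,R,0))"
```

```text
19.175 [0.5629 0.052  0.1061] [ 0.09 -0.26 -2.59] [-1.6   0.02  0.  ] 0.03118371333626117 [ 0.83  0.73 -0.58  1.74 -0.76  1.23  0.68]
phi 25.06 yaw 4.22 tip [0.5634 0.0592 0.1027]
corner u 143.3 z 111.5 lat 0.1 (mm)
```

View pics/c16.png

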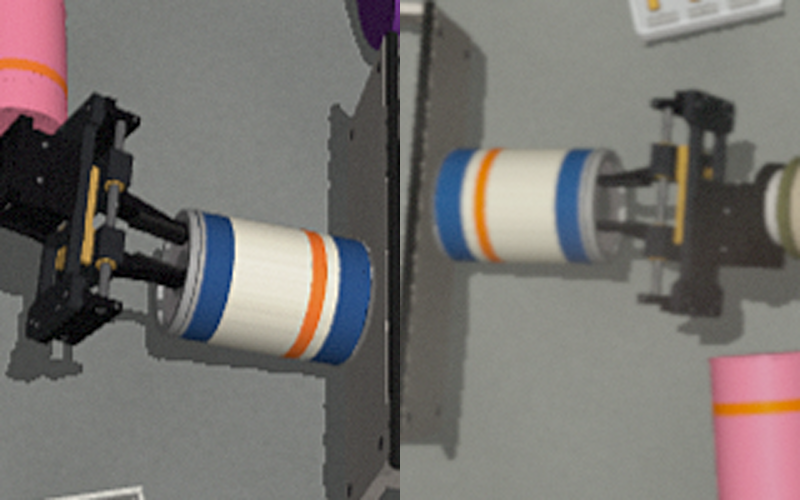

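Run:
```python
from h import *
s,p,R=st()
show(rows(p,R,[(*pose(t,142.5,33,max(25,t+2)),1) for t in np.arange(12,31,1.75)],36,4))
```

```text
[[[0.001,0.0005,0.0044,-0.0004,-0.0019,-0.0012,36.0],[0.0,0.0,0.0,0.0,-0.0034,-0.0012,36.0],[0.0,0.0,0.0,0.0,-0.0035,-0.0011,36.0],[0.0,0.0,0.0,0.0,-0.0033,-0.0008,36.0],[0.0,0.0,0.0,0.0,-0.0034,-0.0007,36.0],[0.0,0.0,0.0,0.0,-0.0033,-0.0006,36.0],[0.0,0.0,0.0,0.0,-0.0032,-0.0003,36.0],[-0.0218,0.0,0.0,0.0,-0.0033,-0.0004,36.0],[-0.0305,0.0,0.0,0.0,-0.0034,-0.0004,36.0],[-0.0306,0.0,0.0,0.0,-0.0033,-0.0003,36.0],[-0.0305,0.0,0.0,0.0,-0.0032,-0.0002,36.0]]]
```

arm_command([
  [[0,0,0,0,-0.003,-0.0012,36],[0,0,0,0,-0.0034,-0.0012,36],[0,0,0,0,-0.0035,-0.001,36],[0,0,0,0,-0.0034,-0.0008,36],[0,0,0,0,-0.0034,-0.0007,36],[0,0,0,0,-0.0033,-0.0006,36]],
])

```text
time: 20.02
ee_pos: [0.5631, 0.0555, 0.1265]
eef_rot: [0.843, -0.03, 0.021, -0.536]
ft_force: [-0.1, 0.1, -3.2]
width: 0.031
```

arm_command([
  [[0,0,0,0,-0.0032,-0.0003,36],[-0.022,0,0,0,-0.0033,-0.0004,36],[-0.03,0,0,0,-0.0034,-0.0004,36],[-0.03,0,0,0,-0.0033,-0.0003,36],[-0.03,0,0,0,-0.0032,-0.0002,36]],
])

```text
time: 20.65
ee_pos: [0.5635, 0.0616, 0.1421]
eef_rot: [0.872, -0.03, 0.019, -0.487]
ft_force: [-0.4, -0.3, -2.5]
width: 0.0313
```

```bash
python3 look.py 17; python3 -c "
from h import *
s,p,R=st();print(where(p,R,0))"
```

```text
20.65 [0.5635 0.0616 0.1421] [-0.39 -0.3  -2.49] [-1.59  0.05  0.03] 0.031346611491554696 [ 0.79  0.6  -0.59  1.76 -0.73  1.22  0.57]
phi 31.61 yaw 4.26 tip [0.564  0.0684 0.1379]
corner u 132.5 z 146.8 lat -0.0 (mm)
```

View pics/c17.png

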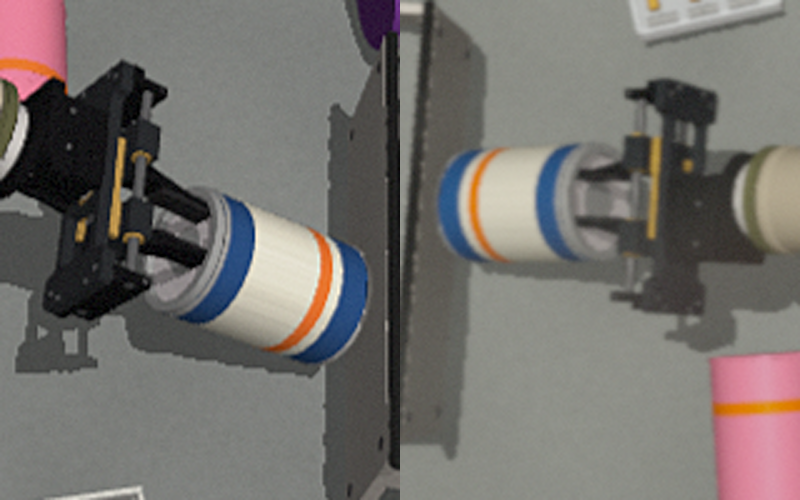

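Run:
```python
from h import *
s,p,R=st()
b=pose(30,142.5,33,32); print(p,b[0])
show(rows(*pose(29.5,142.5,33,31.5),[(*pose(t,142.5,33,t+2),1) for t in np.arange(31.25,59,1.75)],36,4))
```

```text
[0.5637855  0.06217674 0.14290692] [0.56340702 0.06123572 0.14191108]
[[[-0.0305,0.0,0.0,0.0,-0.0032,-0.0001,36.0],[-0.0306,0.0,0.0,0.0,-0.0031,-0.0001,36.0],[-0.0305,0.0,0.0,0.0,-0.0032,0.0001,36.0],[-0.0306,0.0,0.0,0.0,-0.003,0.0001,36.0],[-0.0305,0.0,0.0,0.0,-0.0031,0.0003,36.0],[-0.0306,0.0,0.0,0.0,-0.003,0.0003,36.0],[-0.0305,0.0,0.0,0.0,-0.003,0.0004,36.0],[-0.0305,0.0,0.0,0.0,-0.003,0.0006,36.0],[-0.0306,0.0,0.0,0.0,-0.003,0.0006,36.0],[-0.0305,0.0,0.0,0.0,-0.003,0.0007,36.0],[-0.0306,0.0,0.0,0.0,-0.003,0.0009,36.0],[-0.0305,0.0,0.0,0.0,-0.0031,0.0009,36.0],[-0.0306,0.0,0.0,0.0,-0.003,0.001,36.0],[-0.0305,0.0,0.0,0.0,-0.0031,0.0011,36.0],[-0.0305,0.0,0.0,0.0,-0.0031,0.0012,36.0],[-0.0306,0.0,0.0,0.0,-0.0031,0.0014,36.0]]]
```

arm_command([
  [[-0.03,0,0,0,-0.0032,-0.0001,36],[-0.03,0,0,0,-0.0031,-0.0001,36],[-0.03,0,0,0,-0.0032,0,36],[-0.03,0,0,0,-0.003,0.0001,36],[-0.03,0,0,0,-0.0031,0.0003,36],[-0.03,0,0,0,-0.003,0.0003,36],[-0.03,0,0,0,-0.003,0.0004,36]],
])

```text
time: 21.62
ee_pos: [0.5644, 0.0749, 0.1585]
eef_rot: [0.919, -0.033, 0.016, -0.393]
ft_force: [0.3, -1.6, -1.5]
width: 0.0316
```

```bash
python3 look.py 18; python3 -c "
from h import *
s,p,R=st();print(where(p,R,0))"
```

```text
21.625 [0.5644 0.0749 0.1585] [ 0.33 -1.6  -1.48] [-1.4  -0.03  0.01] 0.0316206979425198 [ 0.7   0.45 -0.57  1.77 -0.63  1.16  0.4 ]
phi 43.62 yaw 4.32 tip [0.5649 0.0807 0.153 ]
corner u 118.1 z 160.6 lat -0.4 (mm)
```

View pics/c18.png

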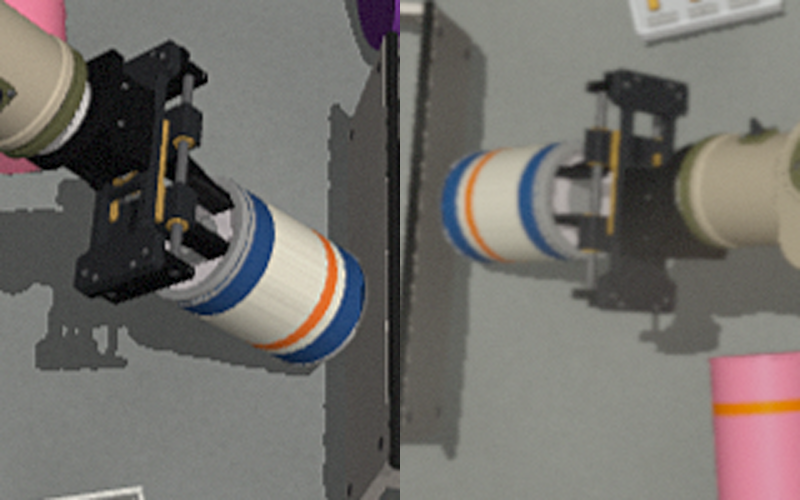

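arm_command([
  [[-0.03,0,0,0,-0.003,0.0006,36],[-0.03,0,0,0,-0.003,0.0006,36],[-0.03,0,0,0,-0.003,0.0007,36],[-0.03,0,0,0,-0.003,0.0009,36],[-0.03,0,0,0,-0.003,0.0009,36]],
])

```text
time: 22.35
ee_pos: [0.5655, 0.0883, 0.1661]
eef_rot: [0.946, -0.034, 0.013, -0.323]
ft_force: [0.2, -3.6, 0.5]
width: 0.0311
```

```bash
python3 look.py 19; python3 -c "
from h import *
s,p,R=st();print(where(p,R,0))"
```

```text
22.35 [0.5655 0.0883 0.1661] [ 0.18 -3.55  0.51] [-1.34  0.02 -0.04] 0.031097628098721627 [ 0.6   0.37 -0.56  1.76 -0.52  1.12  0.25]
phi 52.23 yaw 4.41 tip [0.5658 0.0932 0.1598]
corner u 104.2 z 166.2 lat -0.5 (mm)
```

View pics/c19.png

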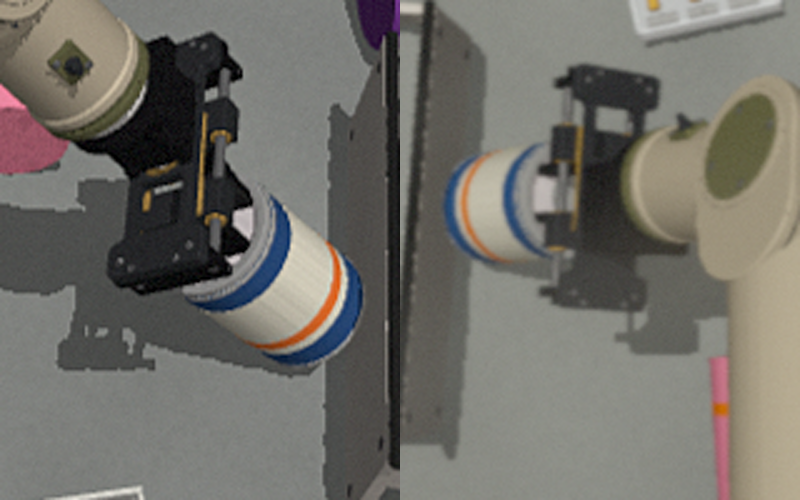

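arm_command([
  [[-0.03,0,0,0,-0.003,0.001,36],[-0.03,0,0,0,-0.003,0.0012,36],[-0.03,0,0,0,-0.003,0.0012,36]],
])

```text
time: 22.82
ee_pos: [0.5661, 0.0975, 0.1686]
eef_rot: [0.959, -0.034, 0.012, -0.281]
ft_force: [-0.1, -3.1, 0.3]
width: 0.0314
```

```bash
python3 look.py 20; python3 -c "
from h import *
s,p,R=st();print(where(p,R,0))"
```

```text
22.825 [0.5661 0.0975 0.1686] [-0.06 -3.14  0.27] [-1.19  0.08  0.  ] 0.03138695593659167 [ 0.54  0.33 -0.55  1.75 -0.45  1.11  0.15]
phi 57.38 yaw 4.47 tip [0.5665 0.1018 0.1619]
corner u 94.7 z 167.5 lat -0.7 (mm)
```

View pics/c20.png

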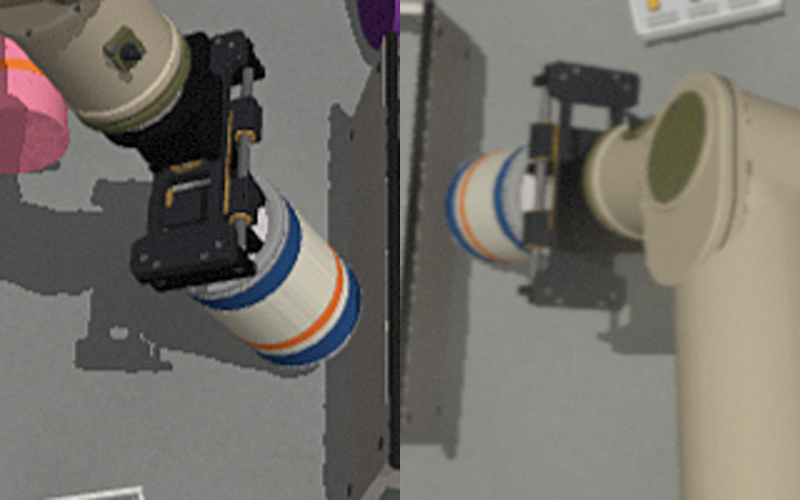

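arm_command([
  [[-0.03,0,0,0,-0.003,0.0013,36],[-0.02,0,0,0,-0.002,0.001,36]],
])

```text
time: 23.18
ee_pos: [0.5665, 0.103, 0.1693]
eef_rot: [0.966, -0.034, 0.011, -0.257]
ft_force: [-0.5, -4.2, 2.3]
width: 0.0313
```

arm_command([
  [[0,0,0,0,0.001,-0.0005,36],[0,0,0,0,0.001,-0.0005,36]],
])

```text
time: 23.42
ee_pos: [0.566, 0.101, 0.1689]
eef_rot: [0.966, -0.034, 0.011, -0.258]
ft_force: [0.0, -0.3, -0.3]
width: 0.0311
```

```bash
python3 look.py 21; python3 -c "
from h import *
s,p,R=st();print(where(p,R,0))"
```

```text
23.425 [0.566  0.101  0.1689] [ 0.01 -0.32 -0.28] [-0.57 -0.04  0.1 ] 0.031069942060459158 [ 0.51  0.32 -0.54  1.75 -0.4   1.1   0.1 ]
phi 60.09 yaw 4.39 tip [0.5663 0.105  0.162 ]
corner u 93.7 z 166.6 lat -0.5 (mm)
```

View pics/c21.png

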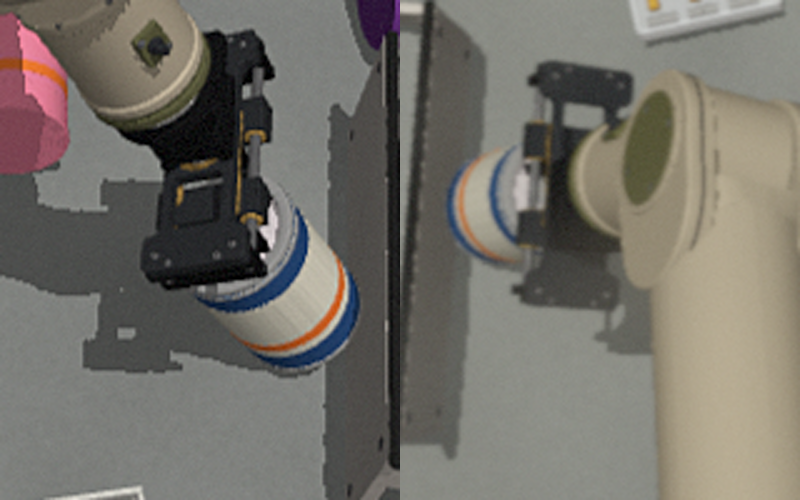

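arm_command([
  [[0,0,0,0,0.006,-0.001,36],[0,0,0,0,0.012,0,36],[0,0,0,0,0.012,0,36],[0,0,0,0,0.008,0,36]],
])

```text
time: 24.02
ee_pos: [0.5637, 0.0662, 0.1503]
eef_rot: [0.966, -0.035, 0.011, -0.258]
ft_force: [0.5, 0.9, -0.9]
width: 0.0316
```

```bash
python3 look.py 22; python3 -c "
from h import *
s,p,R=st();print(where(p,R,0))"
```

```text
24.025 [0.5637 0.0662 0.1503] [ 0.47  0.94 -0.89] [-0.55 -0.03 -0.02] 0.03160066030178089 [ 0.55  0.35 -0.52  1.76 -0.4   1.1   0.17]
phi 60.12 yaw 4.46 tip [0.564  0.0702 0.1433]
corner u 128.2 z 148.0 lat -0.3 (mm)
```

View pics/c22.png

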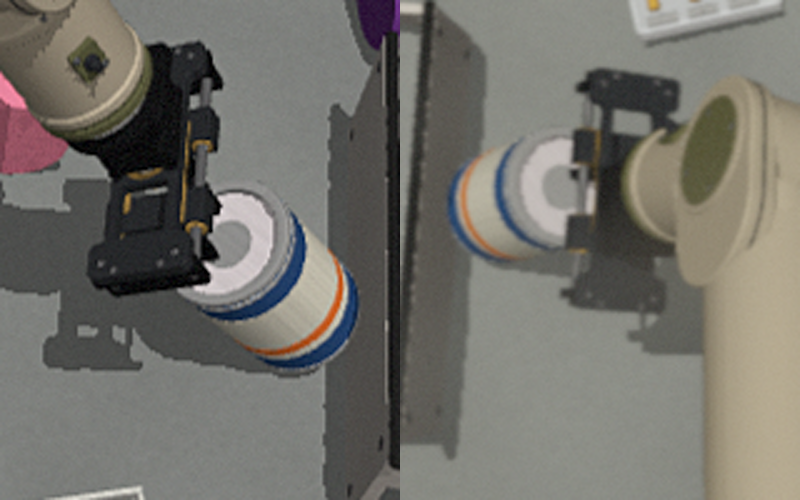

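arm_command([
  [[0,0,0,0,-0.009,0.001,36],[0,0,0,0,-0.009,0.001,36],[0,0,0,0,0,0,52],[0,0,0,0,0,0,58],[0,0,0,0,0,0,61]],
])

```text
time: 24.75
ee_pos: [0.5649, 0.084, 0.1581]
eef_rot: [0.966, -0.034, 0.011, -0.258]
ft_force: [-0.2, -0.9, 0.1]
width: 0.0503
```

```bash
python3 look.py 23; python3 -c "
from h import *
s,p,R=st();print(where(p,R,0))"
```

```text
24.75 [0.5649 0.084  0.1581] [-0.19 -0.85  0.08] [-0.63 -0.06 -0.01] 0.050348685370301606 [ 0.53  0.33 -0.53  1.76 -0.4   1.1   0.13]
phi 60.11 yaw 4.43 tip [0.5652 0.088  0.1511]
corner u 110.4 z 155.9 lat -0.4 (mm)
```

View pics/c23.png

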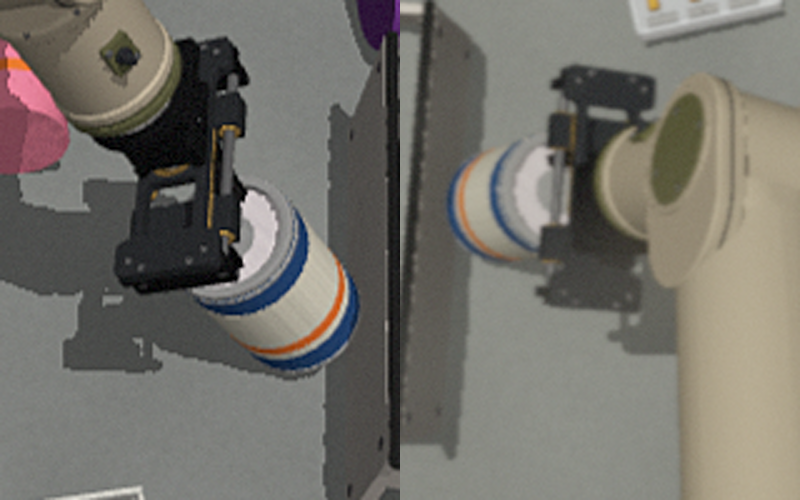

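arm_command([
  [[0,0,0,0,0,0.001,60]],
], newtons=5)

```text
time: 24.98
ee_pos: [0.5652, 0.0842, 0.1576]
eef_rot: [0.966, -0.035, 0.011, -0.258]
ft_force: [-1.7, -2.9, 7.0]
width: 0.052
```

arm_command([
  [[0,0,0,0,0,-0.002,59]],
])

```text
time: 25.1
ee_pos: [0.565, 0.0834, 0.159]
eef_rot: [0.966, -0.034, 0.011, -0.258]
ft_force: [-0.3, 0.2, -0.8]
width: 0.0518
```

```bash
python3 look.py 24; python3 -c "
from h import *
s,p,R=st();print(where(p,R,0))"
```

```text
25.1 [0.565  0.0834 0.159 ] [-0.27  0.23 -0.79] [-0.57 -0.13 -0.03] 0.051759389439376226 [ 0.53  0.33 -0.53  1.76 -0.4   1.1   0.13]
phi 60.12 yaw 4.45 tip [0.5653 0.0874 0.1521]
corner u 110.9 z 156.9 lat -0.3 (mm)
```

View pics/c24.png

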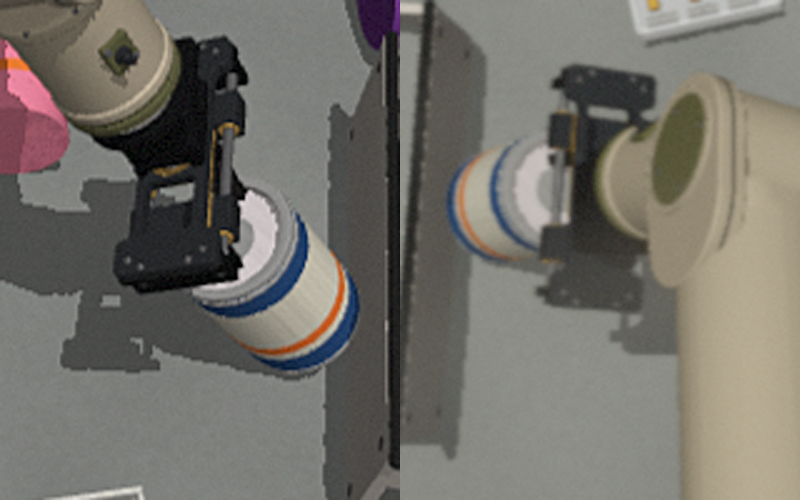

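Run:
```python
from h import *
s,p,R=st(); print(rtool(np.radians(60)).as_matrix().round(3).tolist(), R.as_matrix().round(3).tolist())
show(rows(p,R,[(*pose(59,144.8,18,60),3)]+[(*pose(t,144.8,18,t+1),1) for t in np.arange(60,72.1,1.5)],59,4))
```

```text
[[0.997, -0.064, 0.037], [-0.074, -0.864, 0.499], [0.0, -0.5, -0.866]] [[0.997, -0.061, 0.039], [-0.072, -0.865, 0.497], [0.003, -0.498, -0.867]]
[[[0.0007,-0.0006,0.0012,0.0,-0.0024,0.0,59.0],[0.0007,-0.0007,0.0012,0.0,-0.0025,-0.0001,59.0],[0.0008,-0.0006,0.0012,0.0,-0.0024,0.0,59.0],[-0.0175,0.0,0.0,0.0,-0.0019,0.0006,59.0],[-0.0262,0.0,0.0,0.0,-0.0028,0.0009,59.0],[-0.0261,0.0,0.0,0.0,-0.0028,0.001,59.0],[-0.0262,0.0,0.0,0.0,-0.003,0.0011,59.0],[-0.0262,0.0,0.0,0.0,-0.0029,0.0011,59.0],[-0.0262,0.0,0.0,0.0,-0.003,0.0012,59.0],[-0.0262,0.0,0.0,0.0,-0.0031,0.0012,59.0],[-0.0261,0.0,0.0,0.0,-0.0031,0.0012,59.0],[-0.0262,0.0,0.0,0.0,-0.0031,0.0014,59.0]]]
```

arm_command([
  [[0,0,0.001,0,-0.0025,0,59],[0,0,0.001,0,-0.0025,0,59],[0,0,0,0,-0.0025,0,59],[-0.018,0,0,0,-0.002,0.0006,59],[-0.026,0,0,0,-0.0028,0.0009,59]],
])

```text
time: 25.82
ee_pos: [0.5659, 0.0945, 0.1638]
eef_rot: [0.971, -0.036, 0.01, -0.235]
ft_force: [-0.1, -4.1, 2.0]
width: 0.0512
```

```bash
python3 look.py 25; python3 -c "
from h import *
s,p,R=st();print(where(p,R,0))"
```

```text
25.825 [0.5659 0.0945 0.1638] [-0.07 -4.08  1.97] [-1.09  0.19  0.18] 0.05119457396285569 [ 0.48  0.32 -0.53  1.75 -0.36  1.1   0.06]
phi 62.77 yaw 4.51 tip [0.5662 0.0981 0.1567]
corner u 98.3 z 161.7 lat -0.3 (mm)
```

View pics/c25.png

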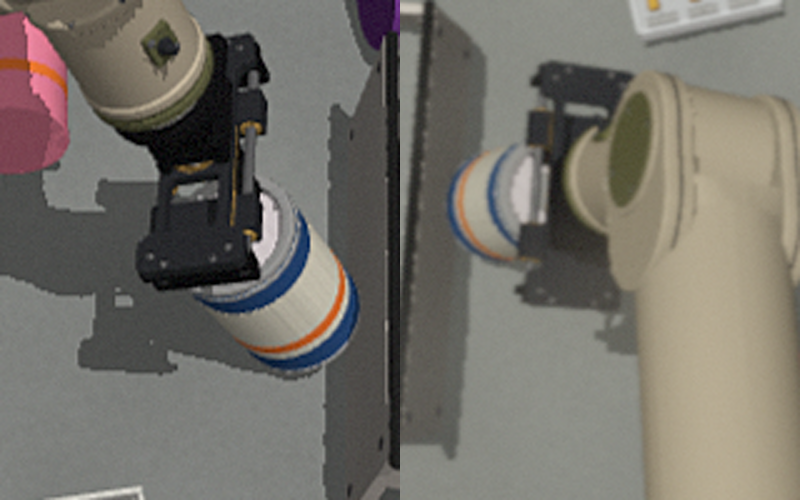

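arm_command([
  [[-0.026,0,0,0,-0.0028,0.0008,59],[-0.026,0,0,0,-0.0028,0.0008,59]],
])

```text
time: 26.18
ee_pos: [0.5664, 0.1001, 0.1651]
eef_rot: [0.977, -0.036, 0.009, -0.21]
ft_force: [-0.9, -3.5, 1.7]
width: 0.0513
```

arm_command([
  [[-0.026,0,0,0,-0.003,0.001,59],[-0.026,0,0,0,-0.003,0.001,59]],
])

```text
time: 26.42
ee_pos: [0.5667, 0.1072, 0.1657]
eef_rot: [0.982, -0.036, 0.008, -0.185]
ft_force: [-2.1, -3.5, 2.8]
width: 0.0513
```

```bash
python3 look.py 26; python3 -c "
from h import *
s,p,R=st();print(where(p,R,0))"
```

```text
26.425 [0.5667 0.1072 0.1657] [-2.13 -3.46  2.75] [-0.85  0.22  0.2 ] 0.051301403680838645 [ 0.4   0.3  -0.53  1.73 -0.25  1.09 -0.07]
phi 68.7 yaw 4.59 tip [0.567  0.1101 0.1582]
corner u 85.9 z 161.9 lat -0.6 (mm)
```

View pics/c26.png

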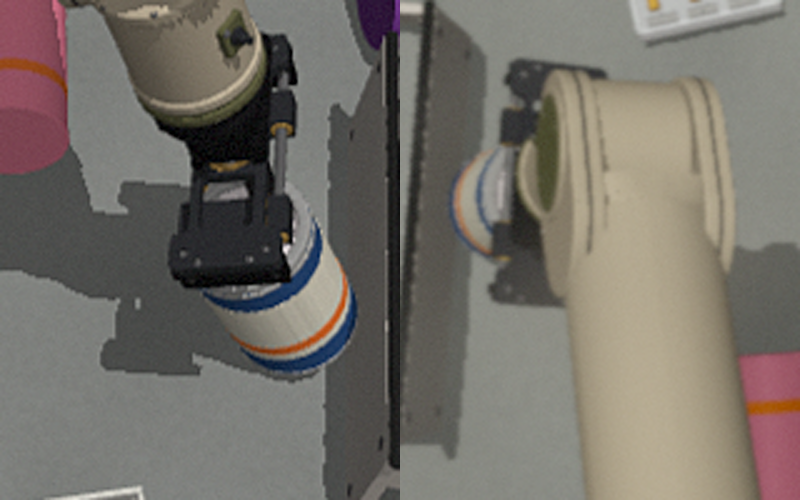

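arm_command([
  [[-0.026,0,0,0,-0.003,0.0008,59],[-0.026,0,0,0,-0.003,0.0008,59]],
])

```text
time: 26.78
ee_pos: [0.5672, 0.1129, 0.166]
eef_rot: [0.987, -0.037, 0.007, -0.159]
ft_force: [-0.4, -3.4, 0.1]
width: 0.0514
```

```bash
python3 look.py 27; python3 -c "
from h import *
s,p,R=st();print(where(p,R,0))"
```

```text
26.775 [0.5672 0.1129 0.166 ] [-0.41 -3.37  0.09] [-0.66  0.1   0.04] 0.051402060889117786 [ 0.35  0.29 -0.52  1.72 -0.19  1.1  -0.14]
phi 71.69 yaw 4.63 tip [0.5674 0.1154 0.1584]
corner u 80.4 z 161.7 lat -0.6 (mm)
```

View pics/c27.png

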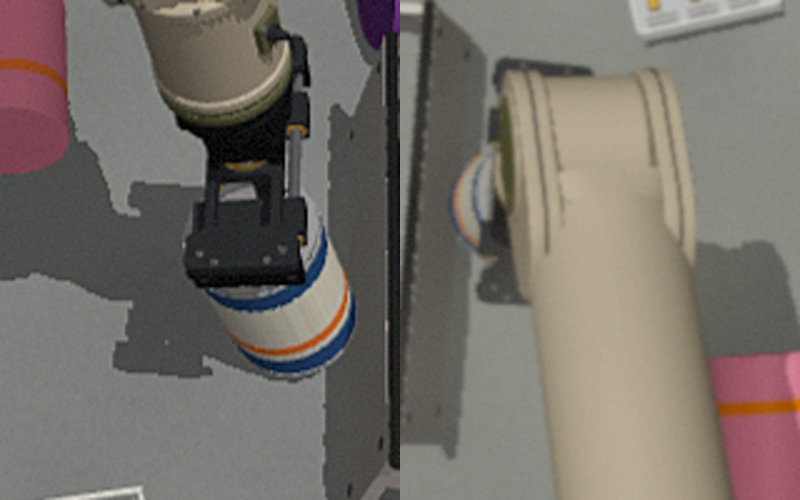

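Run:
```python
from h import *
s,p,R=st()
q=pose(70.5,145.5,18,71.7); print(p,q[0])
show(rows(*q,[(*pose(t,145.5,18,min(90,t+1.2)),1) for t in np.arange(72,90.1,1.5)],59,4))
```

```text
[0.5670198  0.1144532  0.16628188] [0.56729084 0.11321468 0.1654671 ]
[[[-0.0262,0.0,0.0,0.0,-0.0032,0.0013,59.0],[-0.0262,0.0,0.0,0.0,-0.0032,0.0013,59.0],[-0.0261,0.0,0.0,0.0,-0.0033,0.0014,59.0],[-0.0262,0.0,0.0,0.0,-0.0034,0.0014,59.0],[-0.0262,0.0,0.0,0.0,-0.0035,0.0015,59.0],[-0.0262,0.0,0.0,0.0,-0.0035,0.0015,59.0],[-0.0262,0.0,0.0,0.0,-0.0035,0.0015,59.0],[-0.0261,0.0,0.0,0.0,-0.0037,0.0015,59.0],[-0.0262,0.0,0.0,0.0,-0.0037,0.0016,59.0],[-0.0262,0.0,0.0,0.0,-0.0038,0.0015,59.0],[-0.0262,0.0,0.0,0.0,-0.0038,0.0016,59.0],[-0.0262,0.0,0.0,0.0,-0.0039,0.0016,59.0],[-0.0052,0.0,0.0,0.0,-0.0039,0.0018,59.0]]]
```

arm_command([
  [[-0.026,0,0,0,-0.002,0.0012,59],[0,0,0,0,0,0,59]],
])

```text
time: 27.12
ee_pos: [0.5673, 0.1162, 0.1658]
eef_rot: [0.988, -0.036, 0.007, -0.147]
ft_force: [1.0, 0.2, 0.3]
width: 0.0516
```

arm_command([
  [[-0.026,0,0,0,-0.002,0.001,59],[0,0,0,0,0,0,59]],
])

```text
time: 27.38
ee_pos: [0.5675, 0.1181, 0.1654]
eef_rot: [0.99, -0.036, 0.006, -0.134]
ft_force: [-0.9, -0.3, 0.6]
width: 0.0514
```

```bash
python3 look.py 28; python3 -c "
from h import *
s,p,R=st();print(where(p,R,0))"
```

```text
27.375 [0.5675 0.1181 0.1654] [-0.86 -0.32  0.62] [-0.18 -0.03 -0.01] 0.05142750201107056 [ 0.31  0.29 -0.52  1.71 -0.13  1.11 -0.2 ]
phi 74.58 yaw 4.73 tip [0.5677 0.1202 0.1577]
corner u 77.4 z 159.9 lat -0.4 (mm)
```

View pics/c28.png

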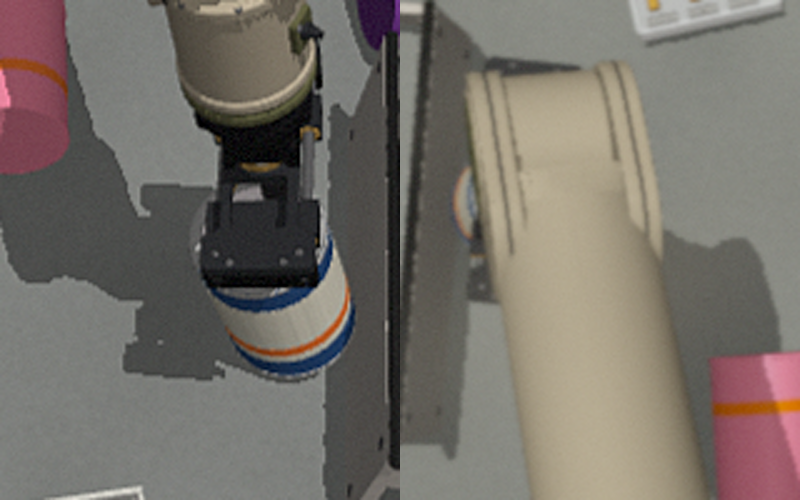

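arm_command([
  [[-0.018,0,0,0,-0.002,0.0009,59],[0,0,0,0,0,0,59]],
])

```text
time: 27.72
ee_pos: [0.5676, 0.1199, 0.1649]
eef_rot: [0.991, -0.036, 0.006, -0.125]
ft_force: [0.3, 0.6, 1.5]
width: 0.0515
```

arm_command([
  [[-0.018,0,0,0,-0.002,0.0009,59],[0,0,0,0,0,0,59]],
])

```text
time: 27.98
ee_pos: [0.5678, 0.1222, 0.1646]
eef_rot: [0.993, -0.036, 0.005, -0.116]
ft_force: [0.9, -0.0, 2.4]
width: 0.0516
```

```bash
python3 look.py 29; python3 -c "
from h import *
s,p,R=st();print(where(p,R,0))"
```

```text
27.975 [0.5678 0.1222 0.1646] [ 0.88 -0.01  2.43] [-0.03 -0.09 -0.01] 0.051567360995177565 [ 0.28  0.29 -0.51  1.7  -0.09  1.11 -0.25]
phi 76.63 yaw 4.8 tip [0.568  0.1241 0.1568]
corner u 73.2 z 159.0 lat -0.3 (mm)
```

View pics/c29.png

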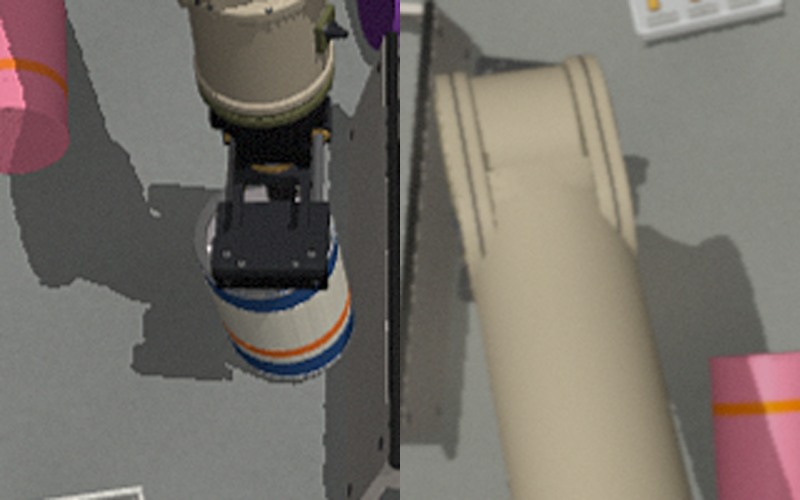

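arm_command([
  [[-0.02,0,0,0,-0.0025,0.0002,59],[-0.02,0,0,0,-0.0025,0.0007,59],[0,0,0,0,0,0,59]],
])

```text
time: 28.45
ee_pos: [0.5679, 0.1279, 0.1646]
eef_rot: [0.995, -0.036, 0.004, -0.096]
ft_force: [-0.5, 0.4, 0.4]
width: 0.0512
```

arm_command([
  [[-0.02,0,0,0,-0.0025,0.0008,59],[-0.02,0,0,0,-0.0025,0.0008,59],[0,0,0,0,0,0,59]],
])

```text
time: 28.82
ee_pos: [0.5684, 0.1331, 0.164]
eef_rot: [0.996, -0.036, 0.004, -0.077]
ft_force: [-0.8, -0.8, -0.5]
width: 0.0513
```

```bash
python3 look.py 30; python3 -c "
from h import *
s,p,R=st();print(where(p,R,0))"
```

```text
28.825 [0.5684 0.1331 0.164 ] [-0.82 -0.79 -0.47] [-0.18 -0.05 -0.01] 0.05129273368195981 [ 0.21  0.3  -0.51  1.68  0.    1.14 -0.35]
phi 81.21 yaw 4.92 tip [0.5685 0.1343 0.1561]
corner u 63.5 z 157.5 lat -0.5 (mm)
```

View pics/c30.png

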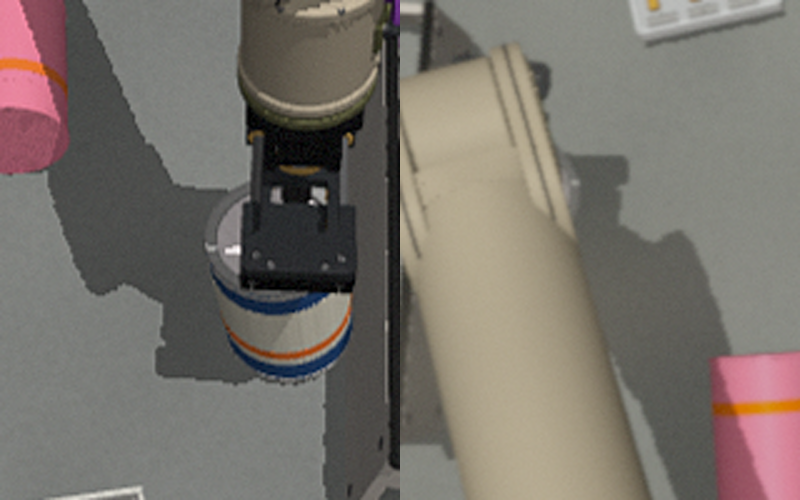

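arm_command([
  [[-0.02,0,0,0,-0.0026,0.001,59],[-0.02,0,0,0,-0.0026,0.001,59],[0,0,0,0,0,0,59]],
])

```text
time: 29.3
ee_pos: [0.5688, 0.1386, 0.1628]
eef_rot: [0.998, -0.036, 0.003, -0.057]
ft_force: [-0.3, -0.3, 0.2]
width: 0.0512
```

arm_command([
  [[-0.02,0,0,0,-0.0026,0.001,59],[-0.02,0,0,0,-0.0026,0.001,59],[0,0,0,0,0,0,59]],
])

```text
time: 29.68
ee_pos: [0.5692, 0.1438, 0.1613]
eef_rot: [0.999, -0.036, 0.002, -0.037]
ft_force: [0.0, 0.5, -0.7]
width: 0.0514
```

```bash
python3 look.py 31; python3 -c "
from h import *
s,p,R=st();print(where(p,R,0))"
```

```text
29.675 [0.5692 0.1438 0.1613] [ 0.01  0.5  -0.67] [-0.08 -0.09  0.02] 0.051409597463734066 [ 0.13  0.32 -0.5   1.66  0.09  1.17 -0.45]
phi 85.8 yaw 5.79 tip [0.5692 0.1444 0.1534]
corner u 53.3 z 154.0 lat -0.4 (mm)
```

View pics/c31.png

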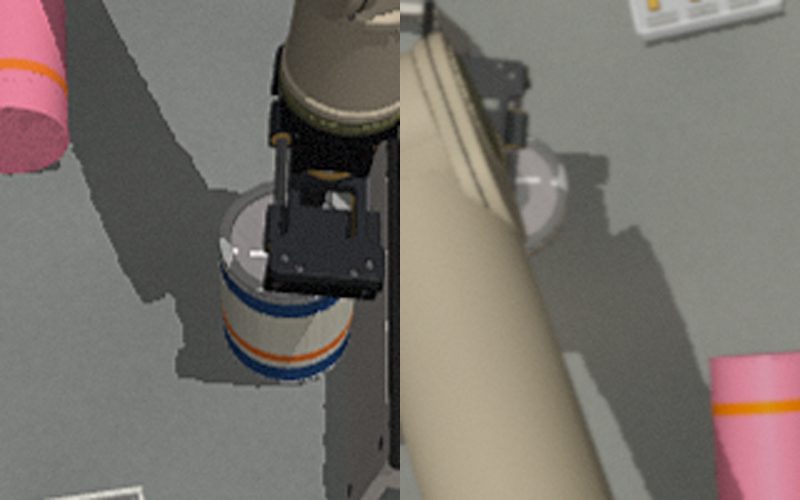

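```bash
cat > pr.py <<'E'
from h import *
import sys
c=load('scene'+sys.argv[1])
for th in (78,81,84,87,90):
    t=np.radians(th); out=[]
    for s in (0,.150):
        P=[]
        for a in np.linspace(0,2*np.pi,72):
            w=.053*np.cos(a);l=.053*np.sin(a)
            u=.053*np.sin(t)+s*np.cos(t)-w*np.sin(t); z=.053*np.cos(t)+s*np.sin(t)+w*np.cos(t)
            q=proj(c,N*(PN-u)+X*(LX+l)+np.array([0,0,z])); P.append(((q[0]-330)*2.5,(q[1]-150)*2.5))
        P=np.array(P); out+=[P[:,0].min(),P[:,0].max(),P[:,1].min(),P[:,1].max()]
    print(th,np.round(out).astype(int))
E
python3 pr.py 31
```

```text
78 [219 347 270 381 206 350 174 294]
81 [218 346 271 383 215 359 176 296]
84 [217 345 272 384 225 369 178 299]
87 [216 343 274 386 234 377 180 302]
90 [216 342 275 387 245 386 183 305]
```

arm_command([
  [[-0.02,0,0,0,-0.0026,0.001,59],[-0.02,0,0,0,-0.0026,0.001,59],[0,0,0,0,0,0,59]],
])

```text
time: 30.15
ee_pos: [0.5696, 0.1492, 0.1597]
eef_rot: [0.999, -0.036, 0.002, -0.017]
ft_force: [-0.8, 1.1, 0.5]
width: 0.0514
```

```bash
python3 look.py 32; python3 -c "
from h import *
s,p,R=st();print(where(p,R,0))"
```

```text
30.15 [0.5696 0.1492 0.1597] [-0.76  1.15  0.51] [-0.02 -0.02  0.  ] 0.051379210083477754 [ 0.09  0.34 -0.5   1.64  0.14  1.19 -0.5 ]
phi 88.09 yaw 7.72 tip [0.5696 0.1494 0.1517]
corner u 48.2 z 152.0 lat -0.4 (mm)
```

View pics/c32.png

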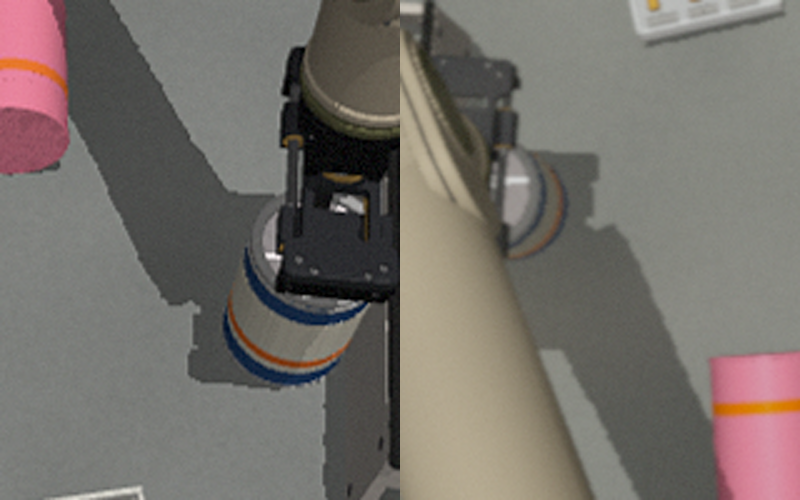

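```bash
python3 pr.py 32
python3 - <<'E'
from h import *
c=load('scene32')['frame'][210:320,400:500,::-1]; cv2.imwrite('pics/z32.png',cv2.resize(c,None,fx=5.4,fy=5.4,interpolation=cv2.INTER_CUBIC))
E
```

```text
78 [219 347 270 381 206 350 174 294]
81 [218 346 271 383 215 359 176 296]
84 [217 345 272 384 225 369 178 299]
87 [216 343 274 386 234 377 180 302]
90 [216 342 275 387 245 386 183 305]
```

View pics/z32.png

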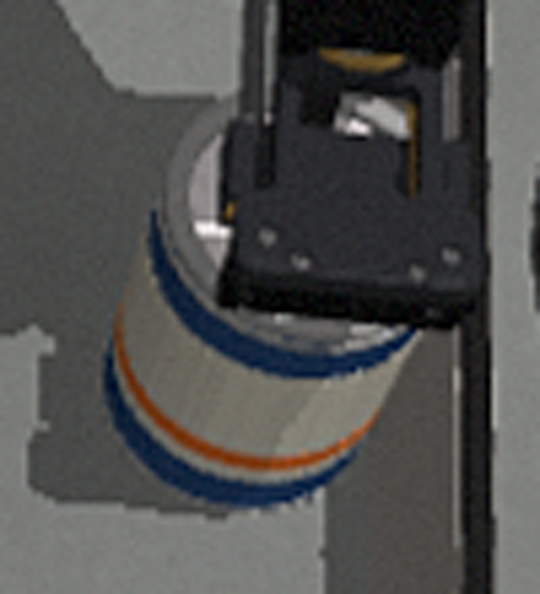

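arm_command([
  [[0,0,0,0,0,-0.003,59],[0,0,0,0,0,-0.006,59],[0,0,0,0,0,-0.012,59],[0,0,0,0,0,-0.03,59],[0,0,0,0,0,-0.05,59],[0,0,0,0,0.04,-0.04,59],[0,0,0,0,0.05,-0.02,59],[0,0,0,-0.03,0.05,0,59],[0,0,0,-0.03,0.05,0,59],[0,0,0,-0.04,0.04,0,59],[0,0,0,-0.04,0.04,0,59]],
])

```text
time: 31.62
ee_pos: [0.4081, -0.1171, 0.3122]
eef_rot: [0.999, -0.037, 0.003, -0.017]
ft_force: [0.3, -1.8, 0.1]
width: 0.0517
```

```bash
python3 look.py 33; python3 pr.py 33
```

```text
31.625 [ 0.4081 -0.1171  0.3122] [ 0.26 -1.84  0.07] [-0.09 -0.05  0.  ] 0.05174165423473705 [ 0.51 -0.13 -0.28  1.8  -0.07  1.47  0.17]
phi 88.08 yaw 10.83 tip [ 0.4081 -0.1169  0.3042]
78 [219 347 270 381 206 350 174 294]
81 [218 346 271 383 215 359 176 296]
84 [217 345 272 384 225 369 178 299]
87 [216 343 274 386 234 377 180 302]
90 [216 342 275 387 245 386 183 305]
```

View pics/c33.png

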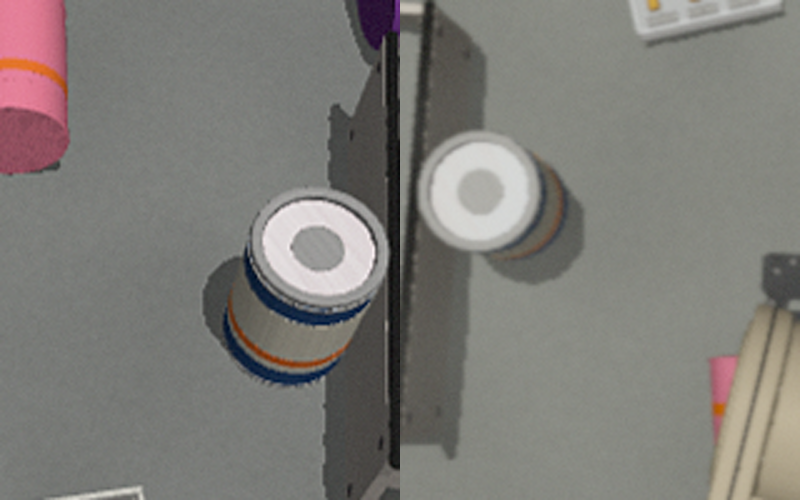

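View pics/scene33.png

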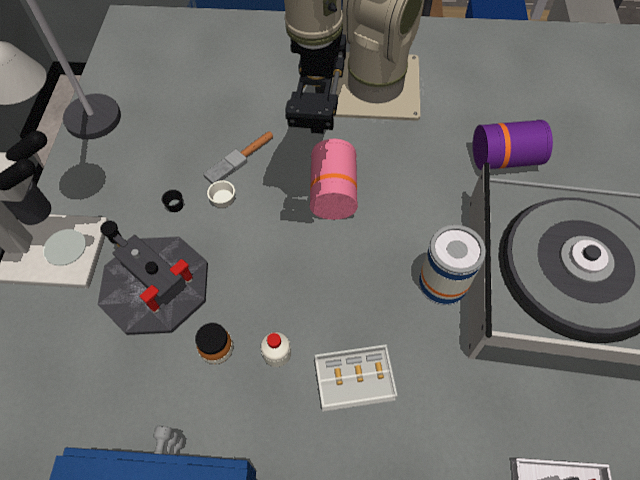

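Run:
```python
from h import *
s=load('scene33');t=load('top33')
def fit(c,roi):
    # lid ellipse: rim light, fit via threshold
    y0,y1,x0,x1=roi;f=c['frame'][y0:y1,x0:x1]; m=((f.min(2)>150)).astype(np.uint8)
    cs,_=cv2.findContours(m,cv2.RETR_EXTERNAL,cv2.CHAIN_APPROX_NONE); k=max(cs,key=cv2.contourArea); e=cv2.fitEllipse(k); return e[0][0]+x0,e[0][1]+y0,e[1]
a=fit(s,(215,285,420,490)); b=fit(t,(195,260,320-150,220)); print(a,b)
o1,d1=ray(s,*a[:2]);o2,d2=ray(t,*b[:2])
k=np.linalg.lstsq(np.c_[d1,-d2],o2-o1,rcond=None)[0]; P=(o1+k[0]*d1+o2+k[1]*d2)/2; print('disc centre',P,'miss',np.linalg.norm(o1+k[0]*d1-o2-k[1]*d2)); print('dist of centre to panel (tool-cal / strip-line)',(PN-P@N),.2502-P@N)
# base outline lower-left in scene: predicted outline for upright at P
for nm,c in(('s',s),('t',t)):
    print(nm,[tuple(np.round(proj(c,[P[0]+.053*np.cos(q),P[1]+.053*np.sin(q),0]),1)) for q in np.radians([0,-45,-90])])
# bystanders moved? diff with first scene
d=cv2.absdiff(load('scene0')['frame'],s['frame']).max(2)
for nm,(x,y,r) in dict(tang=(153,285,55),bottle=(275,348,18),jar=(214,343,22),box=(356,378,42),pot=(221,193,16),loupe=(173,201,12),brush=(240,157,35),pink=(334,190,20),purple=(512,145,30)).items(): print(nm,d[y-r:y+r,x-r:x+r].mean().round(1),np.percentile(d[y-r:y+r,x-r:x+r],98))
```

```text
(457.44591522216797, 248.73921966552734, (42.480838775634766, 50.54759216308594)) (191.41333961486816, 225.8607997894287, (44.82799530029297, 46.399356842041016))
disc centre [0.57181114 0.15485721 0.14570514] miss 0.0032614156616812082
dist of centre to panel (tool-cal / strip-line) 0.051307436726008654 0.05320743672600864
s [(np.float64(443.4), np.float64(305.6)), (np.float64(425.0), np.float64(297.7)), (np.float64(417.2), np.float64(281.2))]
t [(np.float64(204.8), np.float64(210.1)), (np.float64(220.3), np.float64(216.3)), (np.float64(226.7), np.float64(231.7))]
tang 3.5 9.0
bottle 3.1 7.0
jar 4.2 12.0
box 3.0 7.0
pot 3.0 7.0
loupe 5.1 16.0
brush 5.6 51.0
pink 8.5 69.01999999999998
purple 3.5 9.0
```

Run:
```python
from h import *
s=load('scene33');t=load('top33')
def draw(c,x0,y0,w,h,k,th):
    I=cv2.resize(c['frame'][y0:y0+h,x0:x0+w,::-1],None,fx=k,fy=k,interpolation=cv2.INTER_CUBIC)
    tt=np.radians(th)
    for ss,col in((0,(0,255,0)),(.15,(0,0,255))):
        P=[]
        for a in np.linspace(0,2*np.pi,90):
            ww=.053*np.cos(a);l=.053*np.sin(a)
            u=.053*np.sin(tt)+ss*np.cos(tt)-ww*np.sin(tt); z=.053*np.cos(tt)+ss*np.sin(tt)+ww*np.cos(tt)
            q=proj(c,N*(.2495-u)+X*.5585+np.array([0,0,z])); P.append(((q[0]-x0+.5)*k,(q[1]-y0+.5)*k))
        cv2.polylines(I,[np.int32(np.round(P))],True,col,1)
    return I
cv2.imwrite('pics/ov.png',np.hstack([draw(s,410,215,90,100,4.4,90),draw(t,160,190,90,100,4.4,90)]))
```

View pics/ov.png

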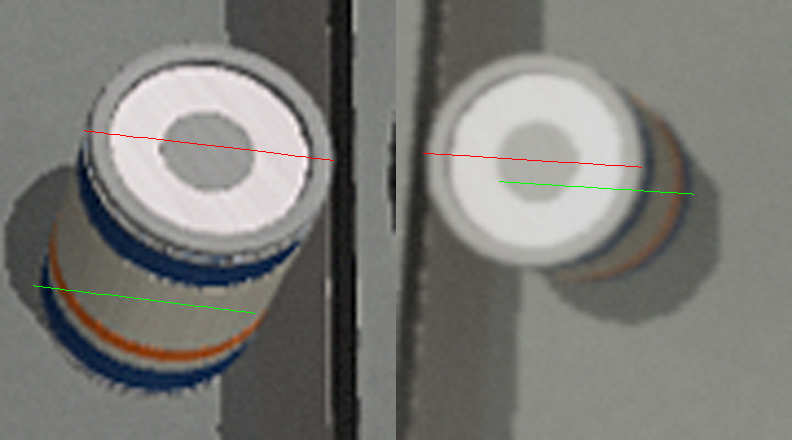

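Run:
```python
from h import *
s=load('scene33');t=load('top33')
def draw(c,x0,y0,w,h,k,th):
    I=cv2.resize(c['frame'][y0:y0+h,x0:x0+w,::-1],None,fx=k,fy=k,interpolation=cv2.INTER_CUBIC)
    tt=np.radians(th)
    for ss,col in((0,(0,255,0)),(.15,(0,0,255))):
        P=[]
        for a in np.linspace(0,2*np.pi,90):
            r=.052; ww=r*np.cos(a);l=r*np.sin(a)
            u=.053*np.sin(tt)+ss*np.cos(tt)-ww*np.sin(tt); z=.053*np.cos(tt)+ss*np.sin(tt)+ww*np.cos(tt)
            q=proj(c,N*(.2495-u)+X*(.5585+l)+np.array([0,0,z])); P.append(((q[0]-x0+.5)*k,(q[1]-y0+.5)*k))
        cv2.polylines(I,[np.int32(np.round(P))],True,col,1)
    return I
cv2.imwrite('pics/ov2.png',np.hstack([draw(s,410,215,90,100,4.4,90),draw(t,160,190,90,100,4.4,90)]))
```

```text
(no output)
```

View pics/ov2.png

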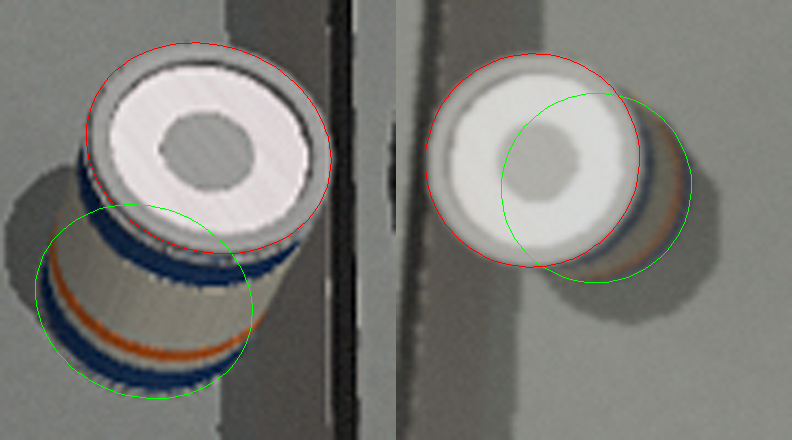

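arm_command([
  [[0,0,0,0,0,0,59],[0,0,0,0,0,0,59],[0,0,0,0,0,0,59],[0,0,0,0,0,0,59]],
])

```text
time: 32.22
ee_pos: [0.4098, -0.1156, 0.3112]
eef_rot: [0.999, -0.036, 0.002, -0.017]
ft_force: [-0.4, -0.3, -0.2]
width: 0.0515
```

Run:
```python
from h import *
from bench import close_job
c=snap('scene','scene34.png'); d=cv2.absdiff(c['frame'],load('scene33')['frame'])[200:320,400:500]; print('tin change',d.mean(),np.percentile(d,99)); print(read_state()['time'])
print(close_job())
```

```text
tin change 2.05075 8.0
32.275
the job is handed in; nothing more can be done
None
```

The tin is standing upright on the bench against the machine's panel, and I handed the job in at 32.3 s with the arm clear of everything.

**What I did:**
- I rolled the tin about 3 cm along the panel first, because the gripper's body would otherwise have hit the pink look-alike.
- I slid it square until its base braced on the panel, where the tip stopped moving at about 8–9 N.
- I lifted the lid with both fingertips inside the rim, at roughly 2–4 N, to about 59°. It leaned there by itself.
- I then opened the fingers inside the rim so they could both push and hold back, and followed it up to about 81–85°.

**Last checks:**
- The lid centre is about 51–53 mm from the panel, against 53 mm for a tin touching it. The lid sits at full height (0.146 m).
- The outlines match an upright tin to within about 1–2 pixels. The base was about 1.5 pixels off, so a tilt of about 1° cannot be ruled out.
- The tin was unchanged between the last two pictures.
- The tang, bottle, jar, box, pot, loupe and purple tin match the first picture. The brush and pink tin patches differ, which I put down to the arm's shadow and did not check further.

**What did not go to plan:**
- **The hold at the end:** in the last step my estimate put the fingertips about 2 mm above the rim, so the final few degrees may have been unheld. I saw no impact in the wrist force, which read about 1 N afterwards.
- **Brief peaks above 7 N:** the push reached about 8–10 N as the base met the panel. A light press on the lid disc reached about 7–8 N; I backed off at once.

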